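# Dry a capped tube on the blow-off post

### The job

First slide the tall sprayer, which stands in the way beside the drying post, back along the bench without lifting or toppling it until it sits in the V-shaped stop. Then take the capped tube (closed at one end; not the open-ended sleeve) from its rest, turn it mouth down over the drying post without dropping it, and press it down until the post's foot ring is fully home, pressing on the tube and not on the ring itself. Leave it there and leave the sleeve, brush and tin alone.

Things in the scene. Friction and masses are not known exactly. Their poses are not given: they have to be found in the camera images.
- vessel_mid (a point): Capped tube: bare aluminium, diameter 50, length 100, bore 42 and 92 deep, about 240 g; one end closed by a dark-welded cap, the other open. It lies loose and level in one of two V rests, mouth pointing roughly away from the robot. The point is its centre, 47 above the bench at the start; x axis along the tube towards the mouth (cap at x -50, mouth at x +50).
- vessel_mouth (a point): Centre of the capped tube's open end; x axis points out of the mouth.
- station: Drying station, fixed to the bench: origin on the bench on the axis of an upright steel post (diameter 22, tip 108 high, base disc radius 36, 10 high); z up, x axis points to the rear, away from the robot. Behind and to the right of the post is a V stop for the sprayer (see bay).
- post_tip (a point): Tip of the drying post, 108 above the bench, on its axis.
- bay (a point): Point on the bench (station x 100, y -95) where the centre of the sprayer's foot is when the sprayer touches both kerbs of the V stop. The kerbs are steel bars 8 thick, 85 long, 25 high, each 50 degrees from the station's x axis, apex to the rear, open towards the robot.
- ring_top (a point): Centre of the upper face of the foot ring (aluminium disc, radius 30, 12 thick), on the post's axis; 45 above the bench when up, 33 when fully down. The tube's rim rests on this face. A black centring collar stands on it and moves with it: radius 19.2 for the first 6, then a cone up to radius 13.5 at 18 above the face.
- ring (a joint): Travel of the foot ring down the post: 0 up, 0.012 m fully down at a hard stop. It resists with about 8 N of friction (more than the tube's weight), has no spring and stays where it is pushed.
- sprayer_foot (a point): Hand sprayer: grey plastic bottle, radius 40 up to height 155, narrowing to a black pump head, 237 high in all, about 600 g, standing loose on the bench to the right of the post as seen from the robot, 100 to 130 in front of its place in the V stop. The point is the centre of its underside; z up. Pushed higher than about 50 above the bench it may topple.
- sleeve_mid (a point): Open-ended sleeve: bare aluminium, same 50 diameter and 100 length as the capped tube but open at both ends; lies in the other V rest. The point is its centre, x along its axis. Leave alone.
- brush: Wire brush lying bristles down on the bench: wooden back 150 by 28 and a thinner handle, 240 long in all, 28 high, brass bristles; origin on the bench under its head, x axis away from the handle. Leave alone.
- tin: Closed plain steel tin, radius 32, 70 high, behind the rests; origin at the centre of its underside. Leave alone.
- rest_a: V rest (first of two alike), fixed: origin on the bench under its centre, x along it. Base 100 by 50 by 6, V blocks 10 thick at 36 either side of the middle, no wider than a tube, so that both sides of the tube between and beside the blocks are free to the fingers.
- rest_b: V rest (second of two alike), fixed: origin on the bench under its centre, x along it. Base 100 by 50 by 6, V blocks 10 thick at 36 either side of the middle, no wider than a tube, so that both sides of the tube between and beside the blocks are free to the fingers.
Not all that is in view belongs to the job. What is shaped like the part that bears vessel_mid but blue is not meant.

How it is judged:
On the way, in this order (a step that is already met when the one before it is completed fails the run):
1. the sprayer stands upright in the V stop, while the tube is not yet on the post (horizontal distance between sprayer_foot and bay below 0.012 m and angle between sprayer_foot's own z axis and vertical below 0.08 rad and horizontal distance between vessel_mouth and post_tip above 0.04 m), for 0.2 s.
2. the tube sits mouth down on the foot ring and the ring is fully down (angle between vessel_mid's own x axis and vertical above 3.06 rad and horizontal distance between vessel_mouth and ring_top below 0.005 m and z of vessel_mouth in the frame of ring_top below 0.003 m and value of joint ring above 0.0105 m), for 0.2 s.
At the end, for the whole second after the job is handed in: The capped tube stands mouth down on the foot ring (rim within 3 mm of the ring's face, centred within 5 mm, within 4.5 degrees of vertical), the ring is pressed at least 10.5 of its 12 mm, and the sprayer stands upright with its foot within 12 mm of its place in the V stop (all of step 2 and horizontal distance between sprayer_foot and bay below 0.012 m and angle between sprayer_foot's own z axis and vertical below 0.08 rad); the robot touches nothing.
It fails at once if the sprayer is tipped by more than 17 degrees or lifted (angle between sprayer_foot's own z axis and vertical above 0.3 rad or height (world z) of sprayer_foot above 0.025 m).
It fails at once if the ring is pushed down while the tube is not over the post (value of joint ring above 0.006 m and horizontal distance between vessel_mouth and post_tip above 0.03 m).
It fails at once if the tube is dropped onto the post (horizontal distance between vessel_mouth and post_tip below 0.025 m and z of vessel_mouth in the frame of ring_top below 0.05 m and linear speed of vessel above 0.7 m/s).
It fails at once if the sleeve, brush or tin is moved by more than 25 mm (distance of any of sleeve_mid, brush, tin from where it was at the start of the episode above 0.025 m).
It also fails if it takes over 61 s, if anything falls off the work surface, if the arm or the gripper's body presses on something with over 40 N, if the wrist force passes 120 N, or if a joint passes its speed limit or range.

### The arm

A 6-joint arm with a two-finger parallel gripper is mounted at the origin on the work surface. World frame = base frame: x ahead of the robot, y to its left, z up, the work surface at z = 0. Lengths are in m, angles in rad, forces in N, time in s.
With the tool pointing down it reaches from about 0.375 to 0.9 m from the base axis. Payload 3.1 kg.
Tool frame: the origin (TCP) lies at the very end of the fingers, on their centre line; the grasp point (between the pads) lies robot.grasp_offset behind it (robot.grasp_offset is the distance from the TCP to the grasp point, in m); z points along the fingers, y is the direction in which the jaws open and shut (so a half turn about z gives the same grasp; the last joint's range is limited). The gripper opens to 87 mm and grips with 3 to 60 N. Pads are 19 mm wide; open, the fingers measure 117 mm over their backs; the gripper's body (75 mm by 190 mm) begins 51 mm behind the grasp point.
Start: joints at [-0.178, 0.527, 1.433, -0, 1.181, -0.178], TCP at [0.625, 0, 0.223] pointing down, gripper open.
Joint ranges: [-3.08, 3.08], [-0.75, 2.2], [0.22, 2.44], [-1.43, 4.57], [0, 2.65], [-2.85, 2.85]. Speed limits (rad/s): [2.79, 2.79, 3.14, 3.14, 3.14, 3.14].

### API

Orientations are given as a unit quaternion [x, y, z, w].
In Python, from rig import robot gives the robot as it stands.
- The arm moves only by the tool drive_tool, never from a script. Its argument "targets" is one flat list of numbers, 6 for each row, row after row: the shift along the tool's x, y, z in cm, then the turn, a rotation vector about the tool's x, y, z in degrees. A call has 1 to 12 rows; each row is the pose to reach, as a shift and turn from the pose commanded when the call began, along the tool's axes at that moment; what a row does not reach only later rows make up. A row lasts 1/12 s, in which the tool goes at most 41.7 mm and 7.16 degrees, less where a joint would pass 70% of its speed; a pose out of reach is approached as far as the arm can. A call with a gripper value outside its range is refused whole. "grip" is the gripper command: -1 is fully open, 1 is shut, values between are in proportion, set as the call begins (left out, the last holds). The fingers move at their own pace and stop on an object; "squeeze" is the grip in N (left out, the last holds). Time passes only in rows, so rows that repeat a pose let the fingers close. It gives the time, the measured TCP pose, the force and the opening at its end, in the units of the state.
- robot.get_obs(): the state, without advancing time (a new reading comes with each control period).
- robot.camera(name): name is "scene" or "side" or "wrist"; returns (picture, depth): 400x640x3 uint8, red, green, blue; 400x640 float32, m along the optical axis (not along the pixel's ray), 0 where there is no reading.
- robot.calibration(name): a dict with "mtx" (3x3 intrinsics, pixels), "R" (3x3) and "t" (3): a world point X has camera coordinates R X + t; the wrist camera has in their place "hand_eye" (4x4, takes a point from camera to tool coordinates, whose origin is the TCP and whose axes are the flange's). Camera axes: x right, y down, z forward; pixel columns grow to the right and rows downward; lengths in m; the calibration is good to about 2 mm. A picture is of the moment at which its call begins: read the wrist's pose just before it. calibration takes no time and is no camera call.
- robot.hand_in(): hands the job in, once; it reports no verdict.
The state is a dict: "time": time; "q": joint angles; "joint_velocities": joint speeds; "joint_torque": joint torques, N m; "position": TCP position; "tool_rot": TCP orientation; "ft_force": force on the tool from outside, world axes, zero at the start; "moment": the same for the moment, N m; "grip_width": finger opening in m.
Only numpy, scipy, OpenCV 4.12 (cv2) and the standard library are available. Lean on these libraries where they do the work, as an engineer would, in place of code of your own. Each camera call takes 0.05 s, during which the arm holds its last target.

## Working session

There is one attempt and no reset: what is moved stays moved. The work goes in short steps, Python scripts to look and compute and a tool call to move; the robot and the scene stay as the last step left them, time stands still between calls to the robot, and variables do not carry over. Pictures are saved under pics/ and viewed, and the job is handed in when it is done.

Besides the shell and the picture viewer there is one more tool, called after "Call:" in YAML: its name, and indented under it one key for each argument. drive_tool: Moves the arm, as the interface text tells. Its arguments: {"type":"object","properties":{"targets":{"type":"array","items":{"type":"number"}},"grip":{"type":"number"},"squeeze":{"type":"number"}},"required":["targets"]}

```bash
ls; mkdir -p pics
python3 - <<'E'
from rig import robot
import cv2,numpy as np
print(robot.get_obs(), robot.grasp_offset)
for n in ["scene","side","wrist"]:
    p,d=robot.camera(n); cv2.imwrite(f"pics/{n}0.png",p[:,:,::-1]); np.save(f"pics/{n}0.npy",d)
    c=robot.calibration(n); print(n,{k:np.round(np.array(v),4).tolist() for k,v in c.items()})
E
```

```text
pics
{'time': 0.0, 'q': array([-1.78487658e-01,  5.28456658e-01,  1.43391367e+00, -3.51171741e-05,
        1.18137904e+00, -1.78513036e-01]), 'joint_velocities': array([-0.0006027 , -0.00110743,  0.00084137,  0.00029656, -0.00125423,
        0.00045537]), 'joint_torque': array([-5.45745443e-04, -4.40045428e+01, -1.76593530e+01,  6.32597599e-02,
        5.83207863e-02, -1.53719384e-04]), 'position': array([6.24263818e-01, 1.59906506e-04, 2.21573855e-01]), 'tool_rot': array([ 7.07092671e-01,  7.07120069e-01, -6.28348363e-04, -8.76525682e-04]), 'ft_force': array([ 0.47848533, -0.64242685, -0.28036396]), 'moment': array([-0.01189232, -0.038683  ,  0.03636009]), 'grip_width': 0.0867179249843254} 0.0187
scene {'mtx': [[373.6361, 0.0, 318.6656], [0.0, 373.6361, 200.7215], [0.0, 0.0, 1.0]], 'R': [[-0.6118, 0.791, -0.0024], [0.4714, 0.3622, -0.8041], [-0.6351, -0.4931, -0.5945]], 't': [0.2463, -0.2239, 1.2849]}
side {'mtx': [[487.4882, 0.0, 320.9526], [0.0, 487.4882, 198.0388], [0.0, 0.0, 1.0]], 'R': [[0.8888, -0.458, -0.0179], [-0.3112, -0.5743, -0.7572], [0.3365, 0.6785, -0.653]], 't': [-0.4748, 0.3102, 0.8128]}
wrist {'mtx': [[345.582, 0.0, 321.4346], [0.0, 345.582, 201.681], [0.0, 0.0, 1.0]], 'hand_eye': [[-0.0011, -0.9631, -0.2692, 0.0749], [1.0, -0.0009, -0.0008, -0.0001], [0.0006, -0.2692, 0.9631, -0.1628], [0.0, 0.0, 0.0, 1.0]]}
```

View pics/scene0.png

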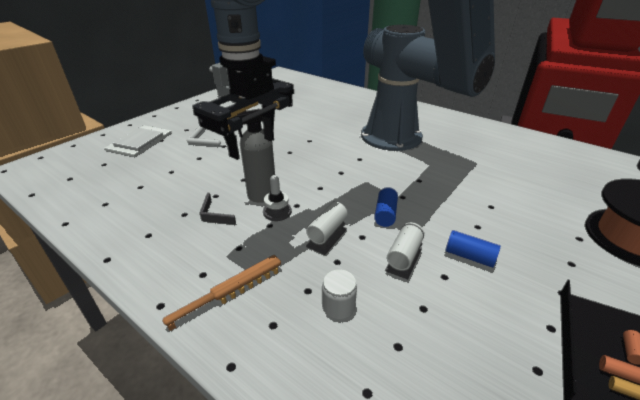

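View pics/side0.png

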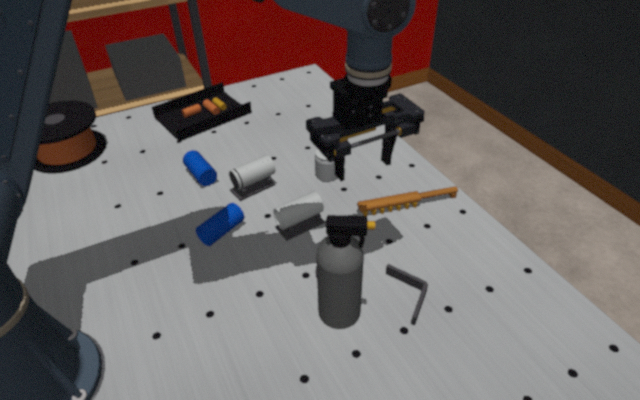

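View pics/wrist0.png

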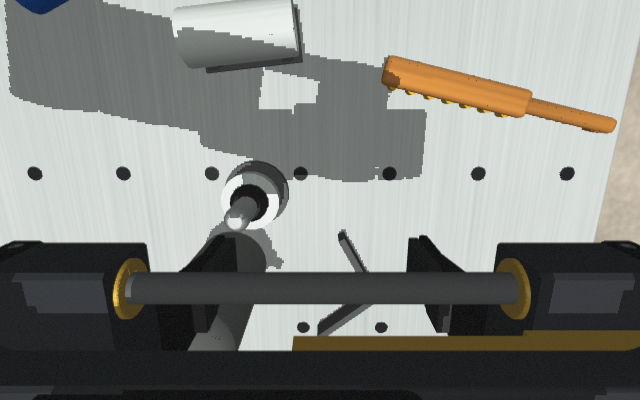

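Run:
```python
import cv2,numpy as np
s=cv2.imread("pics/scene0.png");d=cv2.imread("pics/side0.png");w=cv2.imread("pics/wrist0.png")
a=cv2.resize(s[180:300,290:440],(800,600)[:2] and (600,480),interpolation=cv2.INTER_CUBIC)
b=cv2.resize(d[130:250,200:350],(600,480),interpolation=cv2.INTER_CUBIC)
cv2.imwrite("pics/cropA.png",a);cv2.imwrite("pics/cropB.png",b)
```

```text
(no output)
```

View pics/cropA.png

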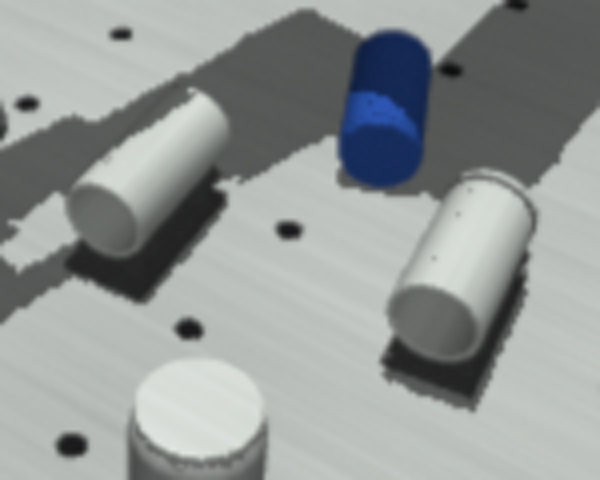

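View pics/cropB.png

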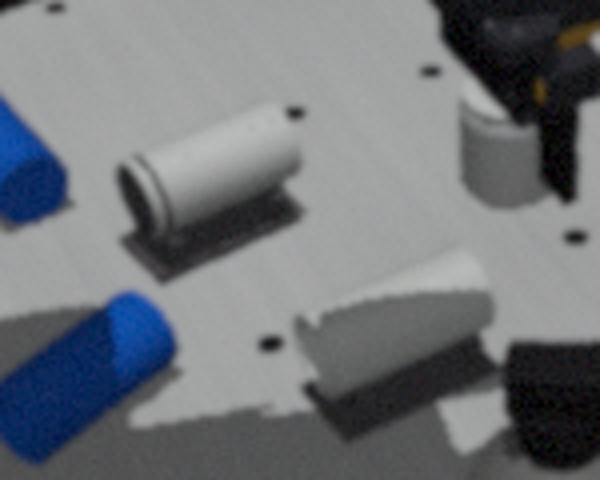

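Two bare-aluminium candidates: scene (327,224) and scene (405,247)/side (252,175). The second shows a dark weld ring and dark end on the robot side, so it fits the capped tube. The first shows no weld. The blue ones are decoys. Now I'll measure everything from depth.

```bash
cat > h.py <<'E'
import numpy as np,cv2
from scipy.spatial.transform import Rotation as Rn
from rig import robot
def cloud(name,d,obs=None):
    c=robot.calibration(name);K=np.array(c["mtx"])
    v,u=np.mgrid[0:d.shape[0],0:d.shape[1]]
    P=np.stack([(u-K[0,2])/K[0,0]*d,(v-K[1,2])/K[1,1]*d,d],-1)
    if name=="wrist":
        H=np.array(c["hand_eye"]);P=P@H[:3,:3].T+H[:3,3]
        W=P@Rn.from_quat(obs["tool_rot"]).as_matrix().T+obs["position"]
    else:
        W=(P-np.array(c["t"]))@np.array(c["R"])
    W[d<=0]=np.nan
    return W
def proj(name,X):
    c=robot.calibration(name);p=(np.array(c["R"])@np.array(X)+np.array(c["t"]));q=np.array(c["mtx"])@p;return q[:2]/q[2]
E
python3 - <<'E'
from h import *
o=robot.get_obs()
C={n:cloud(n,np.load(f"pics/{n}0.npy"),o) for n in ["scene","side","wrist"]}
for n,pts in dict(scene=[(327,224),(405,247),(276,185),(340,280),(262,180),(207,200),(235,218)],side=[(252,175),(299,212),(340,300),(345,222),(425,285)],wrist=[(252,200),(236,215),(240,50),(343,235)]).items():
    for u,v in pts: print(n,u,v,np.round(C[n][v,u],4))
# top-down map at resolution 2mm
m=np.zeros((400,600,3),np.uint8)
# x 0.2..1.0 rows, y -0.5..0.7 cols
for n,ch in (("scene",2),("side",1),("wrist",0)):
    P=C[n].reshape(-1,3);P=P[np.isfinite(P).all(1)]
    print(n,"table z",np.median(P[(abs(P[:,2])<.02)][:,2]))
    k=(P[:,2]>.01)&(P[:,2]<.25)
    P=P[k];r=((1.0-P[:,0])/.002).astype(int);c=((.7-P[:,1])/.002).astype(int)
    g=(r>=0)&(r<400)&(c>=0)&(c<600);m[r[g],c[g],ch]=np.maximum(m[r[g],c[g],ch],(80+P[g,2]*700).clip(0,255).astype(np.uint8))
cv2.imwrite("pics/map0.png",m)
E
```

```text
scene 327 224 [0.5741 0.1556 0.066 ]
scene 405 247 [0.5405 0.3232 0.0701]
scene 276 185 [ 0.5539 -0.0105  0.088 ]
scene 340 280 [0.6892 0.2704 0.0701]
scene 262 180 [ 0.5379 -0.0754  0.0678]
scene 207 200 [ 0.6418 -0.1737  0.0219]
scene 235 218 [ 0.6307 -0.086  -0.0007]
side 252 175 [0.5023 0.2882 0.0558]
side 299 212 [0.543  0.1166 0.0588]
side 340 300 [ 0.4984 -0.1435  0.085 ]
side 345 222 [ 0.5209 -0.1165  0.2349]
side 425 285 [ 0.6815 -0.1473  0.0228]
wrist 252 200 [ 0.558  -0.0115  0.0688]
wrist 236 215 [ 0.5522 -0.0137  0.1084]
wrist 240 50 [0.5542 0.1206 0.0645]
wrist 343 235 [ 0.6482 -0.0672  0.0162]
scene table z 0.00018319221723566982
side table z -0.0014668722904223072
wrist table z 0.0007089535840695965
```

View pics/map0.png

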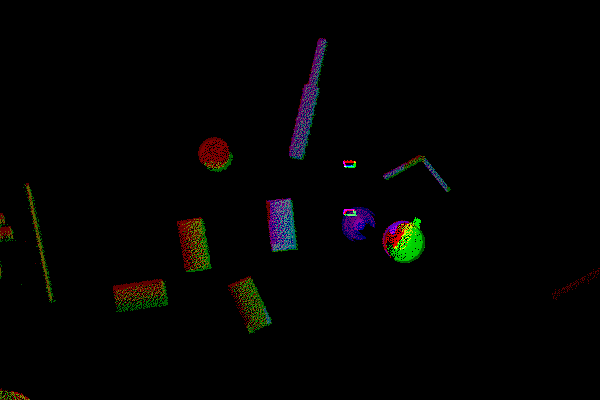

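Run:
```python
from h import *
from scipy.optimize import least_squares
o=robot.get_obs()
C={}
for n in ["scene","side","wrist"]:
    P=cloud(n,np.load(f"pics/{n}0.npy"),o).reshape(-1,3);C[n]=P[np.isfinite(P).all(1)]
def sel(P,c,r,z0,z1): return P[(np.hypot(P[:,0]-c[0],P[:,1]-c[1])<r)&(P[:,2]>z0)&(P[:,2]<z1)]
def circ(P,R,x0):
    s=least_squares(lambda p:np.hypot(P[:,0]-p[0],P[:,1]-p[1])-R,x0,loss="soft_l1",f_scale=.002);return s.x,len(P)
for n in C:
    P=sel(C[n],(.553,-.014),.03,.07,.106)
    P=P[np.hypot(P[:,0]-.553,P[:,1]+.014)<.017]
    if len(P)>5: print(n,"post",circ(P,.011,[.553,-.014]))
    P=sel(C[n],(.518,-.11),.06,.03,.15)
    if len(P)>5: print(n,"spray",circ(P,.04,[.518,-.11]))
    for nm,c in (("A",(.51,.31)),("B",(.55,.136))):
        P=sel(C[n],c,.065,.045,.09)
        if len(P)<50: continue
        def f(p):
            u=np.array([np.cos(p[3]),np.sin(p[3]),0]);q=P-np.array([p[0],p[1],p[2]])
            return np.linalg.norm(q-np.outer(q@u,u),axis=1)-.025
        s=least_squares(f,[c[0],c[1],.047,.2],loss="soft_l1",f_scale=.002)
        u=np.array([np.cos(s.x[3]),np.sin(s.x[3]),0]);t=P[abs(f(s.x))<.003]@u
        v=np.array([-u[1],u[0],0]);lat=s.x[:3]@v
        mid=np.percentile(t,[.5,99.5]);ctr=u*mid.mean()+v*lat
        print(n,"tube",nm,"ctr",np.round(ctr,4),"z",round(s.x[2],4),"ang",round(np.degrees(s.x[3]),2),"len",np.ptp(mid),len(P))
    P=sel(C[n],(.66,-.14),.09,.022,.03); P=P[P[:,0]>.615]
    # kerb tops: split by apex side
    if len(P)>20:
        for sg,nm in ((1,"left"),(-1,"right")):
            Q=P[(sg*(P[:,1]+.146)>.01)]
            if len(Q)<10: continue
            vx,vy,x0,y0=cv2.fitLine(Q[:,:2].astype(np.float32),cv2.DIST_HUBER,0,.001,.001).ravel()
            print(n,nm,len(Q),np.degrees(np.arctan2(vy,vx)),x0,y0)
    P=sel(C[n],(.69,.27),.045,.065,.075); print(n,'tin',P.mean(0) if len(P) else None)
```

```text
scene post (array([ 0.54933719, -0.02060415]), 123)
scene spray (array([ 0.51589975, -0.1081483 ]), 1212)
scene tube A ctr [0.5119 0.3128 0.    ] z 0.0468 ang 9.46 len 0.09949653849075912 832
scene tube B ctr [0.5511 0.1374 0.    ] z 0.0465 ang 6.35 len 0.10031346752287851 743
scene left 89 -60.934937 0.66697747 -0.10634108
scene right 52 37.935665 0.6450409 -0.1755185
scene tin [0.69304728 0.27126348 0.06997855]
side spray (array([ 0.51580495, -0.10764931]), 1959)
side tube A ctr [0.508  0.3118 0.    ] z 0.0446 ang 9.92 len 0.09880959162124181 742
side tube B ctr [0.5484 0.137  0.    ] z 0.0449 ang 6.45 len 0.09905854132897451 881
side left 120 -60.842823 0.6615224 -0.10364046
side right 115 38.452717 0.64436245 -0.17704406
side tin [0.66897678 0.26791903 0.06802225]
wrist post (array([ 0.55019787, -0.01988551]), 494)
wrist spray (array([ 0.51658137, -0.10729025]), 1364)
wrist tube B ctr [0.551  0.1379 0.    ] z 0.0473 ang 6.2 len 0.0988512727619194 7227
wrist left 274 -60.672173 0.65616375 -0.08768235
wrist right 350 36.83066 0.65032876 -0.17030819
wrist tin None
```

Call:
drive_tool:
  targets: [0,0,-10,0,0,40,0,0,-10,0,0,40,0,0,-10,0,0,40,-9,-18,-10,0,0,102,-9,-18,-10,0,0,102,-9,-18,-10,0,0,102,-9,-18,-10,0,0,102,-9,-18,-10,0,0,102,-9,-18,-10,0,0,102,-9,-18,-10,0,0,102,-9,-18,-10,0,0,102,-9,-18,-10,0,0,102]
  grip: -0.1

```text
time: 1.15
position: [0.4445, -0.0901, 0.3225]
tool_rot: [0.999, 0.032, -0.0, -0.0]
ft_force: [-0.1, 0.9, -0.4]
grip_width: 0.0477
```

Run:
```python
from h import *
o=robot.get_obs();print(np.round(o["q"],4),o["position"],o["tool_rot"],o["grip_width"],o["time"],o["ft_force"]);print(Rn.from_quat(o["tool_rot"]).as_matrix().round(3))
```

```text
[-4.4730e-01  1.7070e-01  1.7028e+00  1.0000e-04  1.2683e+00  1.0597e+00] [ 0.44447802 -0.09008943  0.32254565] [ 9.99490922e-01  3.19044069e-02 -4.18756243e-05 -5.43375283e-05] 0.04772033122307564 1.15 [-0.14755219  0.90051958 -0.39801686]
[[ 0.998  0.064 -0.   ]
 [ 0.064 -0.998  0.   ]
 [-0.    -0.    -1.   ]]
```

Call:
drive_tool:
  targets: [0,0,0,-4.9,34.7,15.5,0,0,0,-4.9,34.7,15.5,0,0,0,-4.9,34.7,15.5,0,0,0,-4.9,34.7,15.5,0,0,0,-4.9,34.7,15.5,0,0,0,-4.9,34.7,15.5,0,0,0,-4.9,34.7,15.5,0,0,0,-4.9,34.7,15.5]

```text
time: 1.82
position: [0.4446, -0.0899, 0.3225]
tool_rot: [0.949, -0.099, 0.298, 0.031]
ft_force: [1.0, 0.4, 0.4]
grip_width: 0.0478
```

Run:
```python
from h import *
from scipy.optimize import least_squares
o=robot.get_obs();print(np.round(o["q"],4).tolist(),o["position"],o["grip_width"],o["time"],o["ft_force"]);print(Rn.from_quat(o["tool_rot"]).as_matrix().round(3))
D=[([-0.17849,.52846,1.43391,0,1.18138],[.62426,.00016,.22157]),([-.4473,.1707,1.7028,0,1.2683],[.44448,-.09009,.32255]),(list(o["q"][:5]),list(o["position"]))]
def fk(p,q):
    h,L1,L2,L3,d,e=p
    a,b=q[1],q[1]+q[2];c=b+q[4]
    r=L1*np.sin(a)+L2*np.sin(b)+L3*np.sin(c)+e;z=h+L1*np.cos(a)+L2*np.cos(b)+L3*np.cos(c)
    return np.array([r*np.cos(q[0])-d*np.sin(q[0]),r*np.sin(q[0])+d*np.cos(q[0]),z])
s=least_squares(lambda p:np.concatenate([fk(p,q)-x for q,x in D]),[.15,.42,.39,.25,.11,0])
print(s.x,s.cost)
```

```text
[-0.6027, -0.056, 2.1276, 0.4397, 0.541, 0.8585] [ 0.44459124 -0.08992809  0.32252787] 0.047777907259341994 1.8167 [0.98471428 0.35707737 0.3761282 ]
[[ 0.803 -0.207  0.559]
 [-0.17  -0.978 -0.119]
 [ 0.572  0.    -0.82 ]]
[0.09104856 0.5727121  0.24718582 0.2621343  0.13332589 0.10145037] 0.0015592482697916012
```

```bash
cat > kin.py <<'E'
from h import *
from scipy.optimize import least_squares
D=[([-0.17849,.52846,1.43391,0,1.18138,-.1785],[.62426,.00016,.22157],[0.7071,.7071,-.0006,-.0009]),
([-.4473,.1707,1.7028,0,1.2683,1.0597],[.44448,-.09009,.32255],[.99949,.0319,0,0]),
([-0.6027, -0.056, 2.1276, 0.4397, 0.541, 0.8585],[0.44459,-.08993,.32253],[.949,-.099,.298,.031])]
def fk(p,q):
    h,L1,L2,L3,d,e,e2=p
    Y=lambda a:Rn.from_euler("y",a).as_matrix();Z=lambda a:Rn.from_euler("z",a).as_matrix()
    R=Z(q[0]);x=np.array([0,0,h])+R@[e,d,0]
    R=R@Y(q[1]);x=x+R@[0,0,L1]
    R=R@Y(q[2]);x=x+R@[e2,0,L2]
    R=R@Z(q[3])@Y(q[4]);x=x+R@[0,0,L3]
    return x,R@Z(q[5])
E
python3 - <<'E'
from kin import *
for q,x,r in D:
    R=fk([0]*7,q)[1];print((R.T@Rn.from_quat(r).as_matrix()).round(3).tolist())
s=least_squares(lambda p:np.concatenate([fk(p,q)[0]-x for q,x,_ in D]),[.15,.42,.39,.25,.11,0,0])
print(s.x,s.cost)
E
```

```text
[[-0.0, -1.0, -0.0], [1.0, -0.0, 0.0], [-0.0, -0.0, 1.0]]
[[0.0, -1.0, -0.0], [1.0, 0.0, 0.0], [-0.0, -0.0, 1.0]]
[[0.0, -1.0, 0.001], [1.0, 0.0, -0.0], [0.0, 0.001, 1.0]]
[ 2.74253927e-01  5.87961093e-01  3.91879521e-01  3.05412292e-01
  1.11001370e-01 -1.52667200e-04  1.14084671e-01] 7.172449056848841e-10
```

```bash
cat >> kin.py <<'E'
s=least_squares(lambda p:np.concatenate([fk(p,q)[0]-x for q,x,_ in D]),[.15,.42,.39,.25,.11,0,0]);PP=s.x
lo=np.array([-3.08,-.75,.22,-1.43,0,-2.85]);hi=np.array([3.08,2.2,2.44,4.57,2.65,2.85])
B=np.array([[0,-1,0],[1,0,0],[0,0,1.]])
def ik(x,R,q0):
    def f(q):
        a,b=fk(PP,q);return np.concatenate([(a-x)*5,Rn.from_matrix((b@B).T@R).as_rotvec()])
    best=None
    for k in range(6):
        s0=np.clip(np.array(q0)+ (0 if k==0 else 1)*np.random.randn(6)*.3,lo+.01,hi-.01)
        r=least_squares(f,s0,bounds=(lo,hi))
        if best is None or r.cost<best.cost: best=r
        if best.cost<1e-8: break
    return best.x,np.sqrt(2*best.cost)
def Rtilt(az,th):
    # az deg tool x azimuth, th tilt of z toward x
    return Rn.from_euler("z",az,degrees=True).as_matrix()@np.diag([1,-1,-1.])@Rn.from_euler("y",th,degrees=True).as_matrix()
E
python3 - <<'E'
from kin import *
o=robot.get_obs();q=o["q"]
print((Rtilt(-12,35)-Rn.from_quat(o["tool_rot"]).as_matrix()).round(3))
d=np.array([np.cos(np.radians(-12.4)),np.sin(np.radians(-12.4)),0])
sp=np.array([.516,-.1077,0]);
for th in (20,25,30,35):
  for back in (.10,.07,.05,.04):
    for z in (.03,.04):
      x,e=ik(sp-back*d+[0,0,z],Rtilt(-12.4,th),q);print(th,back,z,round(e,4),x.round(2))
E
```

```text
[[-0.001 -0.001  0.002]
 [-0.001  0.    -0.   ]
 [ 0.002 -0.     0.001]]
20 0.1 0.03 0.0 [-0.55  0.72  2.35  2.72  0.28 -1.48]
20 0.1 0.04 0.0 [-0.55  0.69  2.34  2.66  0.25 -1.42]
20 0.07 0.03 0.0 [-0.52  0.7   2.27  2.57  0.19 -1.3 ]
20 0.07 0.04 0.0 [-0.52  0.67  2.26  2.47  0.16 -1.19]
20 0.05 0.03 0.0 [-0.5   0.7   2.21  2.4   0.14 -1.11]
20 0.05 0.04 0.0 [-0.5   0.67  2.21  2.23  0.12 -0.93]
20 0.04 0.03 0.0 [-0.5   0.7   2.19  2.27  0.12 -0.97]
20 0.04 0.04 0.0 [-0.5   0.67  2.19  2.06  0.11 -0.75]
25 0.1 0.03 0.0 [-0.58  0.78  2.42  2.82  0.49 -1.62]
25 0.1 0.04 0.0 [-0.58  0.75  2.42  2.79  0.46 -1.59]
25 0.07 0.03 0.0 [-0.54  0.75  2.34  2.77  0.38 -1.52]
25 0.07 0.04 0.0 [-0.54  0.72  2.33  2.73  0.35 -1.48]
25 0.05 0.03 0.0 [-0.52  0.74  2.28  2.72  0.32 -1.45]
25 0.05 0.04 0.0 [-0.52  0.71  2.28  2.68  0.29 -1.4 ]
25 0.04 0.03 0.0 [-0.52  0.73  2.26  2.69  0.29 -1.41]
25 0.04 0.04 0.0 [-0.52  0.7   2.25  2.64  0.26 -1.36]
30 0.1 0.03 0.0524 [-0.59  0.81  2.44  2.84  0.59 -1.65]
30 0.1 0.04 0.0493 [-0.59  0.78  2.44  2.82  0.55 -1.62]
30 0.07 0.03 0.0 [-0.57  0.82  2.4   2.83  0.6  -1.62]
30 0.07 0.04 0.0 [-0.57  0.78  2.4   2.81  0.56 -1.6 ]
30 0.05 0.03 0.0 [-0.55  0.79  2.35  2.81  0.52 -1.57]
30 0.05 0.04 0.0 [-0.55  0.76  2.35  2.79  0.49 -1.55]
30 0.04 0.03 0.0 [-0.54  0.78  2.32  2.8   0.49 -1.55]
30 0.04 0.04 0.0 [-0.54  0.75  2.32  2.78  0.46 -1.52]
35 0.1 0.03 0.1234 [-0.58  0.83  2.44  2.84  0.63 -1.65]
35 0.1 0.04 0.1206 [-0.58  0.79  2.44  2.83  0.6  -1.63]
35 0.07 0.03 0.0342 [-0.58  0.87  2.44  2.85  0.75 -1.66]
35 0.07 0.04 0.0326 [-0.59  0.84  2.44  2.83  0.71 -1.65]
35 0.05 0.03 0.0 [-0.57  0.88  2.41  2.84  0.75 -1.65]
35 0.05 0.04 0.0 [-0.57  0.84  2.41  2.83  0.71 -1.63]
35 0.04 0.03 0.0 [-0.56  0.86  2.38  2.84  0.71 -1.62]
35 0.04 0.04 0.0 [-0.56  0.82  2.38  2.82  0.67 -1.61]
```

Call:
drive_tool:
  targets: [-4,0.2,5.8,0,-5,0,-8,0.2,11.5,0,-5,0,-10,0.2,14.5,0,-5,0,-12,0.2,17.2,0,-5,0,-13.5,0.2,19.4,0,-5,0,-16.3,0.2,23.4,0,-5,0,-16.3,0.2,23.4,0,-5,0,-16.3,0.2,23.4,0,-5,0,-16.3,0.2,23.4,0,-5,0,-16.3,0.2,23.4,0,-5,0,-16.3,0.2,23.4,0,-5,0,-16.3,0.2,23.4,0,-5,0]

```text
time: 2.82
position: [0.4646, -0.0774, 0.1189]
tool_rot: [0.959, -0.097, 0.267, 0.012]
ft_force: [-0.3, -0.2, -0.1]
grip_width: 0.0475
```

```bash
cat > st.py <<'E'
from kin import *
o=robot.get_obs();R=Rn.from_quat(o["tool_rot"]).as_matrix()
print("q",np.round(o["q"],3).tolist(),"pos",o["position"].round(4),"t",o["time"],"F",np.round(o["ft_force"],1),"w",round(o["grip_width"],4))
print("az",np.degrees(np.arctan2(R[1,0],R[0,0])).round(2),"z",R[:,2].round(3),"x",R[:,0].round(3),"y",R[:,1].round(3), "fkerr",(fk(PP,o["q"])[0]-o["position"]).round(4))
E
python3 st.py
```

```text
q [-0.537, 0.506, 2.332, 2.357, 0.283, -1.091] pos [ 0.4646 -0.0774  0.1189] t 2.8167 F [-0.3 -0.2 -0.1] w 0.0475
az -12.06 z [ 0.51  -0.074 -0.857] x [ 0.839 -0.179  0.514] y [-0.192 -0.981 -0.029] fkerr [-0.0001  0.0001 -0.0001]
```

```bash
cat > plan.py <<'E'
from kin import *
def rel(xt,Rt):
    o=robot.get_obs();R=Rn.from_quat(o["tool_rot"]).as_matrix()
    return (R.T@(np.array(xt)-o["position"])*100).round(2), np.degrees(Rn.from_matrix(R.T@Rt).as_rotvec()).round(1)
E
python3 - <<'E'
from plan import *
print(rel([.4457,-.0922,.119],Rtilt(-12.4,30)));print(rel([.4457,-.0922,.037],Rtilt(-12.4,30)))
E
```

```text
(array([-1.31,  1.82, -0.86]), array([-2.1, -1. ,  0.3]))
(array([-5.53,  2.06,  6.17]), array([-2.1, -1. ,  0.3]))
```

Call:
drive_tool:
  targets: [-1.3,1.8,-0.9,-2.1,-1,0.3,-1.3,1.8,-0.9,-2.1,-1,0.3,-1.3,1.8,-0.9,-2.1,-1,0.3,-5.5,2.1,6.2,-2.1,-1,0.3,-5.5,2.1,6.2,-2.1,-1,0.3,-5.5,2.1,6.2,-2.1,-1,0.3,-5.5,2.1,6.2,-2.1,-1,0.3,-5.5,2.1,6.2,-2.1,-1,0.3]

```text
time: 3.48
position: [0.4432, -0.0908, 0.0356]
tool_rot: [0.961, -0.105, 0.254, 0.026]
ft_force: [-0.0, 0.5, -0.0]
grip_width: 0.0479
```

```bash
python3 st.py
python3 - <<'E'
from h import *
o=robot.get_obs()
for n in ["scene","side","wrist"]:
    p,d=robot.camera(n); cv2.imwrite(f"pics/{n}1.png",p[:,:,::-1]); np.save(f"pics/{n}1.npy",d)
a=cv2.imread("pics/scene1.png");b=cv2.imread("pics/side1.png")
cv2.imwrite("pics/m1.png",cv2.resize(np.vstack([np.hstack([a,b]),np.hstack([cv2.imread("pics/wrist1.png"),a*0])]),(800,500)))
from scipy.optimize import least_squares
for n in ["scene","side"]:
    P=cloud(n,np.load(f"pics/{n}1.npy")).reshape(-1,3)
    P=P[(np.hypot(P[:,0]-.518,P[:,1]+.11)<.048)&(P[:,2]>.08)&(P[:,2]<.15)]
    s=least_squares(lambda p:np.hypot(P[:,0]-p[0],P[:,1]-p[1])-.04,[.518,-.11],loss="soft_l1",f_scale=.002);print(n,s.x,len(P))
E
```

```text
q [-0.575, 0.8, 2.412, 2.815, 0.583, -1.609] pos [ 0.4432 -0.0908  0.0356] t 3.4833 F [-0.   0.5 -0. ] w 0.0479
az -12.53 z [ 0.483 -0.103 -0.869] x [ 0.849 -0.189  0.494] y [-0.215 -0.977 -0.004] fkerr [-0.0002  0.0001 -0.0001]
scene [ 0.51596411 -0.10809462] 785
side [ 0.51588562 -0.10761415] 1208
```

View pics/m1.png

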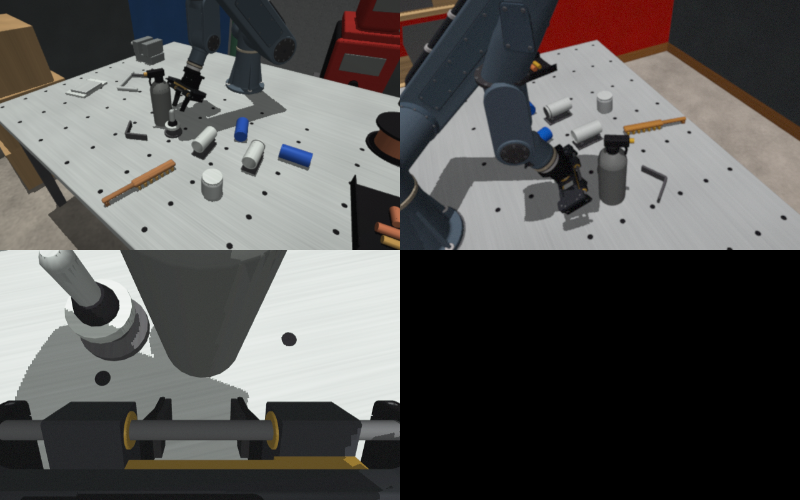

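```bash
cat > push.py <<'E'
from plan import *
az=-12.4;d=np.array([np.cos(np.radians(az)),np.sin(np.radians(az)),0])
def Rp(th,phi): return Rn.from_rotvec(d*np.radians(phi)).as_matrix()@Rtilt(az,th)
sp=np.array([.516,-.1077,0]);bay=np.array([.6294,-.1328,0])
E
python3 - <<'E'
from push import *
q=robot.get_obs()["q"]
for phi in (20,):
  R=Rp(30,phi); print(R.round(3))
  for back in (.072,.04,0,-.04,-.076):
    x,e=ik(sp-back*d+[0,0,.038],R,q);print(phi,back,round(e,4),x.round(2));q=x
  # body corners relative tcp in station frame
  th=np.radians(-11.2);S=np.array([[np.cos(th),np.sin(th),0],[-np.sin(th),np.cos(th),0],[0,0,1]])
  for cx in(-.0375,.0375):
    for cy in (-.095,.095): print(cx,cy,(S@R@[cx,cy,-.07]).round(3))
print(rel(sp-.072*d+[0,0,.038],Rp(30,20)))
E
```

```text
[[ 0.809 -0.202  0.552]
 [-0.353 -0.918  0.182]
 [ 0.47  -0.342 -0.814]]
20 0.072 0.0 [-0.85  0.83  2.38  2.06  0.65 -1.05]
20 0.04 0.0 [-0.79  0.8   2.29  1.97  0.6  -0.87]
20 0 0.0 [-0.73  0.78  2.19  1.85  0.55 -0.66]
20 -0.04 0.0 [-0.68  0.77  2.09  1.73  0.52 -0.46]
20 -0.076 0.0 [-0.65  0.78  2.    1.61  0.5  -0.29]
-0.0375 -0.095 [-0.066  0.076  0.072]
-0.0375 0.095 [-0.07  -0.102  0.007]
0.0375 -0.095 [-0.001  0.062  0.107]
0.0375 0.095 [-0.005 -0.116  0.042]
(array([0.16, 0.05, 0.19]), array([17.3,  0.1, 10. ]))
```

Call:
drive_tool:
  targets: [0.2,0,0.2,17.3,0.1,10,0.2,0,0.2,17.3,0.1,10,0.2,0,0.2,17.3,0.1,10,0.2,0,0.2,17.3,0.1,10,0.2,0,0.2,17.3,0.1,10,0.2,0,0.2,17.3,0.1,10]
  grip: 0.08

```text
time: 4.13
position: [0.4457, -0.0942, 0.0375]
tool_rot: [0.941, -0.149, 0.272, -0.137]
ft_force: [0.1, -0.4, -0.5]
grip_width: 0.0399
```

```bash
python3 st.py
python3 - <<'E'
from push import *
for k in (.072,.0,-.06,-.07,-.074): print(k,rel(sp-k*d+[0,0,.038],Rp(30,20)))
E
```

```text
q [-0.852, 0.835, 2.378, 2.066, 0.649, -1.054] pos [ 0.4457 -0.0942  0.0375] t 4.1333 F [ 0.1 -0.4 -0.5] w 0.0399
az -23.73 z [ 0.552  0.177 -0.815] x [ 0.808 -0.355  0.47 ] y [-0.206 -0.918 -0.339] fkerr [-0.0001  0.0001 -0.0001]
0.072 (array([-0.05, -0.2 , -0.  ]), array([ 0.3, -0.1, -0.1]))
0.0 (array([ 6.18, -0.23,  3.6 ]), array([ 0.3, -0.1, -0.1]))
-0.06 (array([11.38, -0.25,  6.61]), array([ 0.3, -0.1, -0.1]))
-0.07 (array([12.24, -0.26,  7.11]), array([ 0.3, -0.1, -0.1]))
-0.074 (array([12.59, -0.26,  7.31]), array([ 0.3, -0.1, -0.1]))
```

Push gently, about 1 cm per row.

Call:
drive_tool:
  targets: [0.9,-0.2,0.5,0,0,0,1.7,-0.2,1,0,0,0,2.3,-0.2,1.35,0,0,0,2.8,-0.2,1.6,0,0,0,3.3,-0.2,1.9,0,0,0,3.8,-0.2,2.2,0,0,0,4.4,-0.2,2.55,0,0,0,5,-0.2,2.9,0,0,0,5.6,-0.2,3.25,0,0,0,6.2,-0.2,3.6,0,0,0,6.8,-0.2,3.95,0,0,0,6.8,-0.2,3.95,0,0,0]

```text
time: 5.13
position: [0.5225, -0.1048, 0.0378]
tool_rot: [0.941, -0.147, 0.27, -0.139]
ft_force: [-1.1, 1.2, 0.8]
grip_width: 0.0403
```

```bash
python3 st.py
cat > spr.py <<'E'
from push import *
import sys
def sprayer(tag,guess):
    out=[]
    for n in ["scene","side"]:
        p,dd=robot.camera(n); cv2.imwrite(f"pics/{n}{tag}.png",p[:,:,::-1])
        P=cloud(n,dd).reshape(-1,3)
        for z0,z1 in ((.03,.09),(.09,.15)):
            Q=P[(np.hypot(P[:,0]-guess[0],P[:,1]-guess[1])<.05)&(P[:,2]>z0)&(P[:,2]<z1)]
            if len(Q)<40: continue
            s=least_squares(lambda p:np.hypot(Q[:,0]-p[0],Q[:,1]-p[1])-.04,guess,loss="soft_l1",f_scale=.002);print(n,z0,s.x.round(4),len(Q),"to bay",(bay[:2]-s.x).round(4))
E
python3 - <<'E'
from spr import *
p=robot.get_obs()["position"]; sprayer("2",(p+.046*d)[:2])
a=cv2.imread("pics/scene2.png");b=cv2.imread("pics/side2.png")
cv2.imwrite("pics/m2.png",cv2.resize(np.hstack([a[60:300,100:400],b[150:390,200:500]]),(800,320)))
for k in (.0,-.06,-.07,-.074): print(k,rel(sp-k*d+[0,0,.038],Rp(30,20)))
E
```

```text
q [-0.714, 0.778, 2.177, 1.844, 0.544, -0.628] pos [ 0.5225 -0.1048  0.0378] t 5.1333 F [-1.1  1.2  0.8] w 0.0403
az -23.43 z [ 0.55   0.183 -0.815] x [ 0.811 -0.351  0.468] y [-0.201 -0.918 -0.341] fkerr [-0.0001  0.0001 -0.0001]
scene 0.03 [ 0.5624 -0.1147] 649 to bay [ 0.067  -0.0181]
scene 0.09 [ 0.5625 -0.1149] 717 to bay [ 0.0669 -0.0179]
side 0.03 [ 0.5623 -0.1144] 844 to bay [ 0.0671 -0.0184]
side 0.09 [ 0.5625 -0.1144] 1048 to bay [ 0.0669 -0.0184]
0.0 (array([-0.37,  0.34, -0.43]), array([-0. ,  0.2, -0. ]))
-0.06 (array([4.83, 0.34, 2.55]), array([-0. ,  0.2, -0. ]))
-0.07 (array([5.7 , 0.34, 3.05]), array([-0. ,  0.2, -0. ]))
-0.074 (array([6.05, 0.34, 3.25]), array([-0. ,  0.2, -0. ]))
```

View pics/m2.png

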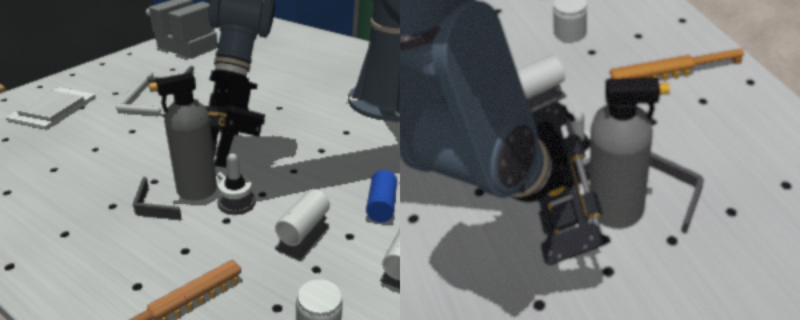

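Run:
```python
from push import *
p0=robot.get_obs()["position"];t=bay-.041*d+[0,0,.038]
for f in (.2,.8,1,1.05): print(rel(p0+f*(t-p0),Rp(30,20)))
```

```text
(array([1.23, 0.07, 0.66]), array([-0. ,  0.2, -0. ]))
(array([4.92, 0.29, 2.64]), array([-0. ,  0.2, -0. ]))
(array([6.15, 0.36, 3.3 ]), array([-0. ,  0.2, -0. ]))
(array([6.45, 0.38, 3.47]), array([-0. ,  0.2, -0. ]))
```

Call:
drive_tool:
  targets: [0.4,0,0.2,0,0,0,0.9,0.1,0.5,0,0,0,1.5,0.1,0.8,0,0,0,2.1,0.1,1.1,0,0,0,2.7,0.2,1.45,0,0,0,3.3,0.2,1.8,0,0,0,3.9,0.2,2.1,0,0,0,4.4,0.3,2.4,0,0,0,4.9,0.3,2.6,0,0,0,5.3,0.3,2.85,0,0,0,5.6,0.3,3,0,0,0,5.6,0.3,3,0,0,0]

```text
time: 6.23
position: [0.5837, -0.124, 0.0368]
tool_rot: [0.941, -0.149, 0.27, -0.14]
ft_force: [-1.2, 1.2, -0.8]
grip_width: 0.0401
```

Call:
drive_tool:
  targets: [0.2,0,0.1,0,0,0,0.35,0,0.2,0,0,0,0.5,0,0.28,0,0,0,0.6,0,0.35,0,0,0,0.6,0,0.35,0,0,0]

```text
time: 6.65
position: [0.5882, -0.1238, 0.0363]
tool_rot: [0.941, -0.149, 0.268, -0.141]
ft_force: [-8.3, 1.4, 3.1]
grip_width: 0.0398
```

```bash
python3 st.py
python3 - <<'E'
from spr import *
p=robot.get_obs()["position"]; sprayer("3",(p+.041*d)[:2])
a=cv2.imread("pics/scene3.png");b=cv2.imread("pics/side3.png")
cv2.imwrite("pics/m3.png",cv2.resize(np.hstack([a[60:300,100:400],b[150:390,200:500]]),(800,320)))
E
```

```text
q [-0.649, 0.779, 2.002, 1.6, 0.498, -0.272] pos [ 0.5882 -0.1238  0.0363] t 6.65 F [-8.3  1.4  3.1] w 0.0398
az -23.62 z [ 0.546  0.185 -0.817] x [ 0.812 -0.355  0.463] y [-0.204 -0.916 -0.345] fkerr [-0.0001  0.0001 -0.0001]
scene 0.03 [ 0.6269 -0.1346] 720 to bay [0.0025 0.0018]
scene 0.09 [ 0.627  -0.1347] 781 to bay [0.0024 0.0019]
side 0.03 [ 0.6269 -0.1342] 744 to bay [0.0025 0.0014]
side 0.09 [ 0.6271 -0.1343] 1065 to bay [0.0023 0.0015]
```

View pics/m3.png

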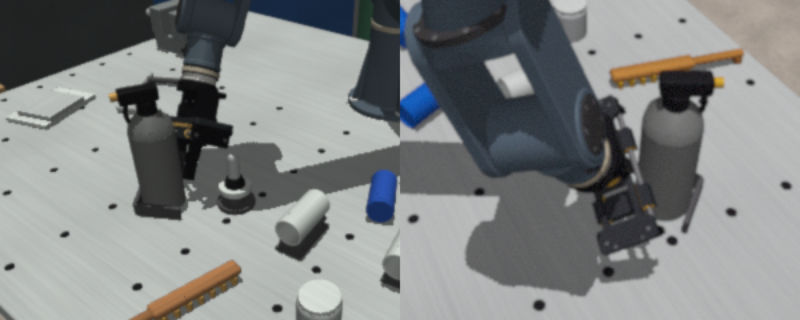

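Call:
drive_tool:
  targets: [-1,0,-0.6,0,0,0,-3.5,0,-2,0,0,0,-7,0,-4,0,0,0,-7,0,-4,0,0,0,-7,0,-4,0,0,0,5,-9,-25,0,0,0,5,-9,-25,0,0,0,5,-9,-25,0,0,0,5,-9,-25,0,0,0,5,-9,-25,0,0,0,5,-9,-25,0,0,0,5,-9,-25,0,0,0]
  grip: -1

```text
time: 7.75
position: [0.5133, -0.107, 0.274]
tool_rot: [0.941, -0.149, 0.27, -0.139]
ft_force: [1.9, -0.3, 0.2]
grip_width: 0.0867
```

```bash
python3 st.py
python3 - <<'E'
from spr import *
sprayer("4",[.627,-.134])
a=cv2.imread("pics/scene4.png");b=cv2.imread("pics/side4.png")
cv2.imwrite("pics/m4.png",cv2.resize(np.hstack([a,b]),(800,250)))
E
```

```text
q [-0.734, 0.207, 2.008, 0.808, 0.769, 0.598] pos [ 0.5133 -0.107   0.274 ] t 7.75 F [ 1.9 -0.3  0.2] w 0.0867
az -23.7 z [ 0.549  0.181 -0.816] x [ 0.81  -0.356  0.466] y [-0.206 -0.917 -0.342] fkerr [-0. -0. -0.]
scene 0.03 [ 0.6271 -0.1347] 682 to bay [0.0023 0.0019]
scene 0.09 [ 0.6272 -0.1349] 772 to bay [0.0022 0.0021]
side 0.03 [ 0.627  -0.1342] 920 to bay [0.0024 0.0014]
side 0.09 [ 0.6271 -0.1342] 1061 to bay [0.0023 0.0014]
```

View pics/m4.png

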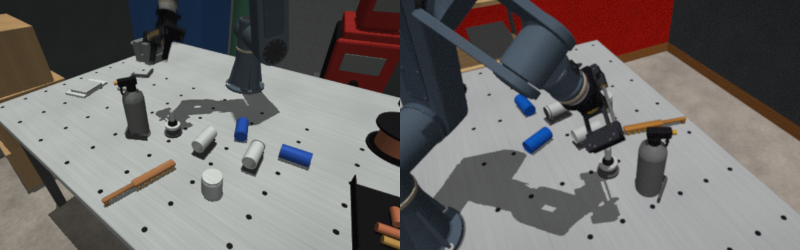

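```bash
cat > tube.py <<'E'
from plan import *
OFF=robot.grasp_offset
taz=9.7;tc=np.array([.5105,.3123,.047]);u=np.array([np.cos(np.radians(taz)),np.sin(np.radians(taz)),0])
post=np.array([.5498,-.0202,0])
GX=-.015
def grasp_pose(th,back=0,up=0):
    R=Rtilt(taz,th); g=tc+GX*u; return g+R[:,2]*(OFF-back)+[0,0,up],R
def final_R(th,psi):
    # tube in tool frame: axis direction
    R=Rtilt(taz,th); a=R.T@u   # mouth axis in tool
    # world: a -> -z ; start from rotating grasp R about y_perp by +90, then psi about z
    perp=np.cross([0,0,1],u)
    R1=Rn.from_rotvec(perp*np.pi/2).as_matrix()@R
    return Rn.from_euler("z",psi,degrees=True).as_matrix()@R1
def final_pose(th,psi,zmouth):
    R=final_R(th,psi); g=post+[0,0,zmouth+.05-GX]; return g+R[:,2]*OFF,R
E
python3 - <<'E'
from tube import *
np.random.seed(0)
q0=robot.get_obs()["q"]
for th in (20,30,35,45,55):
    x,R=grasp_pose(th); qs=[ik(x+[0,0,up],R,q0) for up in (0,.2)]
    print("TH",th,[(round(e,3),q.round(2).tolist()) for q,e in qs])
    for psi in range(-180,180,30):
        res=[];q=[-.3,.6,1.6,1.5,1,0]
        for zm in (.033,.12,.2):
            x,R=final_pose(th,psi,zm);q,e=ik(x,R,q);res.append((round(e,3)))
            if e>.02: break
        if max(res)<.005: print(psi,"toolz",R[:,2].round(2),res,q.round(2))
E
```

```text
TH 20 [(np.float64(0.0), [0.41, 0.73, 1.9, -0.44, 0.19, 2.23]), (np.float64(0.0), [0.41, 0.37, 1.77, -0.13, 0.67, 1.9])]
-150 toolz [ 0.72  0.6  -0.34] [np.float64(0.0), np.float64(0.0), np.float64(0.0)] [-0.8   0.58  2.14  1.49  1.22  2.02]
-120 toolz [ 0.33  0.88 -0.34] [np.float64(0.0), np.float64(0.0), np.float64(0.0)] [-0.75  0.66  1.8   1.05  1.53  2.19]
-90 toolz [-0.16  0.93 -0.34] [np.float64(0.0), np.float64(0.0), np.float64(0.0)] [-0.62  0.78  1.46  0.77  1.89  2.2 ]
-60 toolz [-0.6   0.72 -0.34] [np.float64(0.0), np.float64(0.0), np.float64(0.0)] [-0.45  0.89  1.17  0.51  2.21  2.04]
-30 toolz [-0.88  0.33 -0.34] [np.float64(0.0), np.float64(0.0), np.float64(0.0)] [-0.28  0.96  0.99  0.11  2.41  1.68]
0 toolz [-0.93 -0.16 -0.34] [np.float64(0.0), np.float64(0.0), np.float64(0.0)] [-0.11  0.96  0.97 -0.38  2.38  1.2 ]
30 toolz [-0.72 -0.6  -0.34] [np.float64(0.0), np.float64(0.0), np.float64(0.0)] [ 0.05  0.9   1.12 -0.72  2.13  0.89]
60 toolz [-0.33 -0.88 -0.34] [np.float64(0.0), np.float64(0.0), np.float64(0.0)] [ 0.18  0.8   1.39 -0.97  1.77  0.78]
90 toolz [ 0.16 -0.93
[... 4913 characters left out ...]
37  0.44 -0.82] [np.float64(0.0), np.float64(0.0), np.float64(0.0)] [-0.39  0.62  1.34  0.28  1.73  2.03]
-30 toolz [-0.54  0.2  -0.82] [np.float64(0.0), np.float64(0.0), np.float64(0.0)] [-0.27  0.67  1.23  0.05  1.85  1.66]
0 toolz [-0.57 -0.1  -0.82] [np.float64(0.0), np.float64(0.0), np.float64(0.0)] [-0.15  0.68  1.22 -0.19  1.83  1.26]
30 toolz [-0.44 -0.37 -0.82] [np.float64(0.0), np.float64(0.0), np.float64(0.0)] [-0.04  0.63  1.31 -0.4   1.67  0.89]
60 toolz [-0.2  -0.54 -0.82] [np.float64(0.0), np.float64(0.0), np.float64(0.0)] [ 0.04  0.55  1.47 -0.57  1.41  0.57]
90 toolz [ 0.1  -0.57 -0.82] [np.float64(0.0), np.float64(0.0), np.float64(0.0)] [ 0.06  0.45  1.67 -0.71  1.06  0.26]
```

Run:
```python
from tube import *
C={}
for n in ("scene","side"):
    p,dd=robot.camera(n);C[n]=cloud(n,dd);cv2.imwrite(f"pics/{n}5.png",p[:,:,::-1])
for nm,c,a in (("A",tc,9.7),("B",np.array([.550,.1374,.047]),6.35)):
    w=np.array([np.cos(np.radians(a)),np.sin(np.radians(a)),0]);
    for n in C:
        q=C[n]-c;t=q@w;r=np.linalg.norm(q-t[...,None]*w,axis=-1)
        k=(r<.018)&(abs(t)<.07)
        print(nm,n,k.sum(),"t hist",np.histogram(t[k],np.arange(-.07,.071,.01))[0])
p=cv2.imread("pics/side5.png");cv2.imwrite("pics/c5.png",cv2.resize(p[140:240,205:345],(784,560),interpolation=cv2.INTER_CUBIC))
```

```text
A scene 0 t hist [0 0 0 0 0 0 0 0 0 0 0 0 0 0]
A side 56 t hist [ 0 55  1  0  0  0  0  0  0  0  0  0  0  0]
B scene 0 t hist [0 0 0 0 0 0 0 0 0 0 0 0 0 0]
B side 1 t hist [0 1 0 0 0 0 0 0 0 0 0 0 0 0]
```

View pics/c5.png

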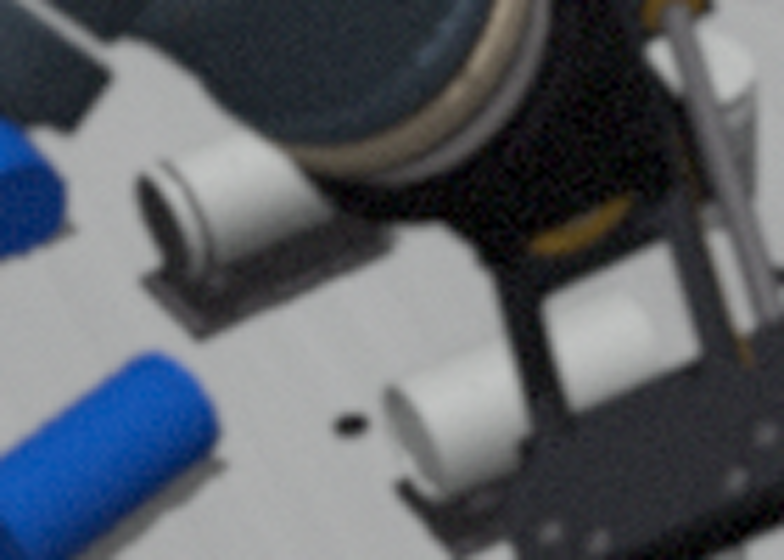

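Run:
```python
from tube import *
print(rel(*grasp_pose(20,0,.15)))
```

```text
(array([-20.22, -34.93,  14.54]), array([ -8.5, -13.7, -28.2]))
```

Call:
drive_tool:
  targets: [-20.2,-34.9,14.5,-8.5,-13.7,-28.2,-20.2,-34.9,14.5,-8.5,-13.7,-28.2,-20.2,-34.9,14.5,-8.5,-13.7,-28.2,-20.2,-34.9,14.5,-8.5,-13.7,-28.2,-20.2,-34.9,14.5,-8.5,-13.7,-28.2,-20.2,-34.9,14.5,-8.5,-13.7,-28.2,-20.2,-34.9,14.5,-8.5,-13.7,-28.2,-20.2,-34.9,14.5,-8.5,-13.7,-28.2,-20.2,-34.9,14.5,-8.5,-13.7,-28.2,-20.2,-34.9,14.5,-8.5,-13.7,-28.2,-20.2,-34.9,14.5,-8.5,-13.7,-28.2,-20.2,-34.9,14.5,-8.5,-13.7,-28.2]
  grip: -1

```text
time: 8.95
position: [0.4983, 0.3155, 0.1757]
tool_rot: [0.982, 0.085, 0.169, -0.018]
ft_force: [-0.6, 0.1, 0.6]
grip_width: 0.0872
```

```bash
python3 st.py
python3 - <<'E'
from tube import *
print(rel(*grasp_pose(20,0,.15)))
o=robot.get_obs();p,dd=robot.camera("wrist");cv2.imwrite("pics/wrist6.png",p[:,:,::-1])
P=cloud("wrist",dd,o).reshape(-1,3);P=P[(np.hypot(P[:,0]-tc[0],P[:,1]-tc[1])<.065)&(P[:,2]>.045)&(P[:,2]<.09)]
def f(p):
    w=np.array([np.cos(p[3]),np.sin(p[3]),0]);q=P-p[:3];return np.linalg.norm(q-np.outer(q@w,w),axis=1)-.025
s=least_squares(f,[*tc,.17],loss="soft_l1",f_scale=.002);w=np.array([np.cos(s.x[3]),np.sin(s.x[3]),0]);t=P[abs(f(s.x))<.003]@w;v=np.array([-w[1],w[0],0])
m=np.percentile(t,[.5,99.5]);print("ctr",w*m.mean()+v*(s.x[:3]@v),"z",s.x[2],np.degrees(s.x[3]),np.ptp(m),len(P))
E
```

```text
q [0.414, 0.453, 1.817, -0.144, 0.544, 1.923] pos [0.4983 0.3155 0.1757] t 8.95 F [-0.6  0.1  0.6] w 0.0872
az 9.84 z [ 0.328  0.063 -0.943] x [0.929 0.161 0.334] y [ 0.173 -0.985 -0.006] fkerr [-0. -0. -0.]
(array([ 0.4 ,  0.52, -0.26]), array([-0.4,  0.5,  0.1]))
ctr [0.51854167 0.31403794 0.        ] z 0.04716653881250983 9.448984538305462 0.08361800268771524 5738
```

View pics/wrist6.png

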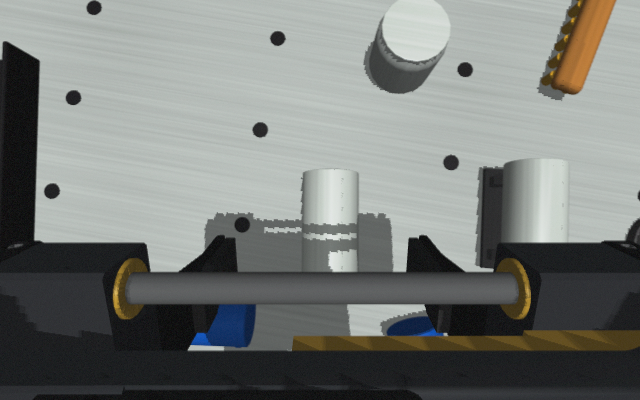

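```bash
sed -i 's/^taz=9.7;tc=np.array(\[.5105,.3123,.047\])/taz=9.6;tc=np.array([.5105,.3126,.047])/' tube.py
python3 - <<'E'
from tube import *
print(rel(*grasp_pose(20,0,.05)));print(rel(*grasp_pose(20,0,0)))
E
```

```text
(array([-2.93,  0.36,  9.22]), array([-0.4,  0.5,  0.1]))
(array([-4.6 ,  0.38, 13.94]), array([-0.4,  0.5,  0.1]))
```

Call:
drive_tool:
  targets: [-1.3,0.4,4,-0.4,0.5,0.1,-2.2,0.4,7,-0.4,0.5,0.1,-2.9,0.4,9.2,-0.4,0.5,0.1,-3.5,0.4,10.8,-0.4,0.5,0.1,-4,0.4,12.4,-0.4,0.5,0.1,-4.6,0.4,13.9,-0.4,0.5,0.1,-4.6,0.4,13.9,-0.4,0.5,0.1,-4.6,0.4,13.9,-0.4,0.5,0.1]

```text
time: 9.67
position: [0.5035, 0.3079, 0.0312]
tool_rot: [0.981, 0.08, 0.174, -0.014]
ft_force: [0.8, -0.4, 0.4]
grip_width: 0.0874
```

```bash
python3 st.py
python3 - <<'E'
from tube import *
print(rel(*grasp_pose(20,0,0)))
p,dd=robot.camera("wrist");cv2.imwrite("pics/wrist7.png",p[:,:,::-1])
p,dd=robot.camera("side");cv2.imwrite("pics/side7.png",p[:,:,::-1])
cv2.imwrite("pics/m7.png",cv2.resize(np.hstack([cv2.imread("pics/wrist7.png"),cv2.imread("pics/side7.png")]),(800,250)))
E
```

```text
q [0.403, 0.722, 1.905, -0.447, 0.192, 2.236] pos [0.5035 0.3079 0.0312] t 9.6667 F [ 0.8 -0.4  0.4] w 0.0874
az 9.34 z [ 0.339  0.055 -0.939] x [0.927 0.152 0.343] y [ 0.162 -0.987  0.001] fkerr [-0.0001 -0.     -0.0001]
(array([-0.15, -0.35,  0.14]), array([ 0.1, -0.1, -0.2]))
```

View pics/m7.png

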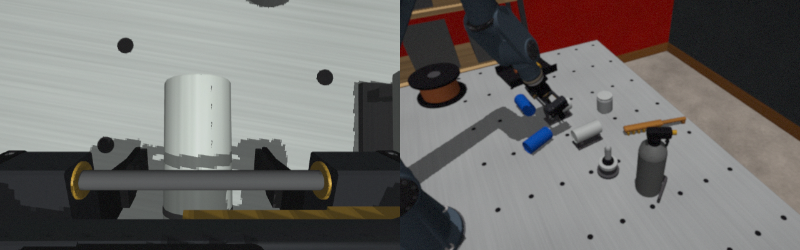

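Call:
drive_tool:
  targets: [-0.1,-0.3,0.1,0,0,0,-0.1,-0.3,0.1,0,0,0,-0.1,-0.3,0.1,0,0,0]

```text
time: 10.02
position: [0.5033, 0.3128, 0.0322]
tool_rot: [0.981, 0.081, 0.176, -0.015]
ft_force: [-0.5, 0.2, -0.5]
grip_width: 0.0872
```

Call:
drive_tool:
  targets: [0,0,0,0,0,0,0,0,0,0,0,0,0,0,0,0,0,0,0,0,0,0,0,0,0,0,0,0,0,0,0,0,0,0,0,0,0,0,0,0,0,0,0,0,0,0,0,0]
  grip: 1
  squeeze: 45

```text
time: 10.68
position: [0.5028, 0.3109, 0.0313]
tool_rot: [0.981, 0.081, 0.175, -0.013]
ft_force: [1.2, -5.6, 3.5]
grip_width: 0.0493
```

```bash
python3 st.py
python3 - <<'E'
from tube import *
print(rel(*grasp_pose(20,0,0)))
o=robot.get_obs();x=o["position"]
print(rel(x+[0,0,.03],grasp_pose(20)[1]));print(rel(x+[.0,-.03,.25],grasp_pose(20)[1]))
E
```

```text
q [0.41, 0.723, 1.903, -0.462, 0.194, 2.256] pos [0.5028 0.3109 0.0313] t 10.6833 F [ 1.2 -5.6  3.5] w 0.0493
az 9.43 z [ 0.34   0.054 -0.939] x [0.926 0.154 0.345] y [ 0.163 -0.987  0.002] fkerr [-0.0001 -0.     -0.0001]
(array([-0.13, -0.04,  0.15]), array([ 0.2, -0.2, -0.2]))
(array([ 1.03,  0.01, -2.82]), array([ 0.2, -0.2, -0.2]))
(array([  8.15,   3.01, -23.63]), array([ 0.2, -0.2, -0.2]))
```

Call:
drive_tool:
  targets: [0.3,0,-1,0,0,0,1,0,-2.8,0,0,0,2,0,-5.6,0,0,0,3.2,0,-9,0,0,0,4.5,0,-12.5,0,0,0,5.7,0,-16,0,0,0,7,0,-20,0,0,0,8.2,0,-23.6,0,0,0,8.6,0,-24.5,0,0,0,8.6,0,-24.5,0,0,0]

```text
time: 11.52
position: [0.5003, 0.3125, 0.2952]
tool_rot: [0.98, 0.081, 0.179, -0.016]
ft_force: [0.9, -0.4, -2.6]
grip_width: 0.0497
```

```bash
python3 st.py
python3 - <<'E'
from tube import *
for n in ("scene","side"):
    p,dd=robot.camera(n);cv2.imwrite(f"pics/{n}8.png",p[:,:,::-1])
cv2.imwrite("pics/m8.png",cv2.resize(np.hstack([cv2.imread("pics/scene8.png"),cv2.imread("pics/side8.png")]),(800,250)))
q=robot.get_obs()["q"]
np.random.seed(1)
for psi in (0,30,45):
    R=final_R(20,psi)
    for xyz in ([.55,.2,.3],[.55,-.0,.26]):
        a,e=ik(np.array(xyz),R,[.3,.6,1.3,-.5,1.8,1.2]);print(psi,xyz,round(e,4),a.round(2))
    print(rel([.5,.25,.32],R))
E
```

```text
q [0.414, 0.281, 1.692, -0.117, 0.82, 1.885] pos [0.5003 0.3125 0.2952] t 11.5167 F [ 0.9 -0.4 -2.6] w 0.0497
az 9.39 z [ 0.349  0.06  -0.935] x [0.923 0.153 0.354] y [ 0.164 -0.986 -0.002] fkerr [-0.  0.  0.]
0 [0.55, 0.2, 0.3] 0.0 [ 0.16  1.01  0.74 -0.01  2.61  1.56]
0 [0.55, -0.0, 0.26] 0.0 [-0.08  0.99  0.9  -0.35  2.43  1.21]
(array([ 0.35,  6.07, -3.11]), array([ -0.1, -90.1,  -0.2]))
30 [0.55, 0.2, 0.3] 0.0 [ 0.33  0.99  0.78 -0.57  2.49  0.97]
30 [0.55, -0.0, 0.26] 0.0 [ 0.09  0.93  1.05 -0.7   2.18  0.89]
(array([ 0.35,  6.07, -3.11]), array([-14.1, -87.8, -30.3]))
45 [0.55, 0.2, 0.3] 0.0 [ 0.41  0.95  0.87 -0.74  2.34  0.81]
45 [0.55, -0.0, 0.26] 0.0 [ 0.17  0.88  1.18 -0.82  2.01  0.81]
(array([ 0.35,  6.07, -3.11]), array([-21.1, -85. , -45.3]))
```

View pics/m8.png

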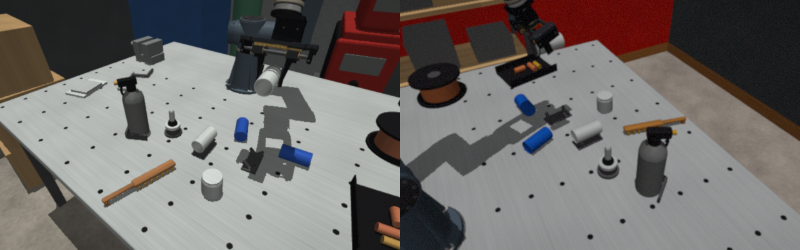

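Call:
drive_tool:
  targets: [0.4,6,-3,-14,-88,-30,0.4,6,-3,-14,-88,-30,0.4,6,-3,-14,-88,-30,0.4,6,-3,-14,-88,-30,0.4,6,-3,-14,-88,-30,0.4,6,-3,-14,-88,-30,0.4,6,-3,-14,-88,-30,0.4,6,-3,-14,-88,-30,0.4,6,-3,-14,-88,-30,0.4,6,-3,-14,-88,-30,0.4,6,-3,-14,-88,-30,0.4,6,-3,-14,-88,-30]

```text
time: 12.62
position: [0.5024, 0.2512, 0.3167]
tool_rot: [0.813, 0.264, -0.487, 0.178]
ft_force: [0.5, -0.4, -2.3]
grip_width: 0.0495
```

```bash
python3 st.py
python3 - <<'E'
from tube import *
print(rel([.5,.2,.32],final_R(20,30)));x,R=final_pose(20,30,.16);print(x,R.round(2));print(rel(x,R))
E
```

```text
q [0.395, 0.893, 0.866, -0.369, 2.424, 1.197] pos [0.5024 0.2512 0.3167] t 12.6167 F [ 0.5 -0.4 -2.3] w 0.0495
az 33.52 z [-0.698 -0.547 -0.461] x [ 0.386  0.255 -0.887] y [ 0.603 -0.797  0.033] fkerr [0. 0. 0.]
(array([-1.69,  3.94,  2.82]), array([-1.5, -7.5, -2.7]))
[ 0.53626035 -0.03140097  0.21860422] [[ 0.26  0.64 -0.72]
 [ 0.22 -0.77 -0.6 ]
 [-0.94  0.   -0.34]]
(array([ 2.79, 24.24, 17.63]), array([-1.5, -7.5, -2.7]))
```

Call:
drive_tool:
  targets: [1,3.6,1.5,-1.5,-7.5,-2.7,1.3,6.5,3.5,-1.5,-7.5,-2.7,1.5,9.5,5.5,-1.5,-7.5,-2.7,1.8,12.5,8,-1.5,-7.5,-2.7,2,15.5,10.3,-1.5,-7.5,-2.7,2.2,18.5,12.5,-1.5,-7.5,-2.7,2.5,21,15,-1.5,-7.5,-2.7,2.7,23,16.8,-1.5,-7.5,-2.7,2.8,24.2,17.6,-1.5,-7.5,-2.7,2.8,24.2,17.6,-1.5,-7.5,-2.7,2.8,24.2,17.6,-1.5,-7.5,-2.7,2.8,24.2,17.6,-1.5,-7.5,-2.7]

```text
time: 13.62
position: [0.5365, -0.0291, 0.2211]
tool_rot: [0.773, 0.277, -0.536, 0.194]
ft_force: [-0.7, -0.2, -2.4]
grip_width: 0.0498
```

```bash
python3 st.py
cat > tv.py <<'E'
from tube import *
def view(tag,guess,z0,z1):
    for n in ("scene","side"):
        p,dd=robot.camera(n);cv2.imwrite(f"pics/{n}{tag}.png",p[:,:,::-1]);P0=cloud(n,dd).reshape(-1,3)
        P=P0[(np.hypot(P0[:,0]-guess[0],P0[:,1]-guess[1])<.04)&(P0[:,2]>z0)&(P0[:,2]<z1)]
        if len(P)>30:
            # cylinder axis x=a+b(z-zm)
            zm=(z0+z1)/2
            f=lambda p:np.hypot(P[:,0]-p[0]-p[2]*(P[:,2]-zm),P[:,1]-p[1]-p[3]*(P[:,2]-zm))-.025
            s=least_squares(f,[*guess,0,0],loss="soft_l1",f_scale=.0015);k=abs(f(s.x))<.004
            print(n,"axis at zm",zm,s.x[:2].round(4),"slope deg",np.degrees(s.x[2:]).round(1),len(P),k.sum(),"z range",np.percentile(P[k,2],[1,99]).round(4))
        P=P0[(np.hypot(P0[:,0]-post[0],P0[:,1]-post[1])<.017)&(P0[:,2]>.068)&(P0[:,2]<.107)]
        if len(P)>30:
            s=least_squares(lambda p:np.hypot(P[:,0]-p[0],P[:,1]-p[1])-.011,post[:2],loss="soft_l1",f_scale=.0015);print(n,"post",s.x.round(4),len(P))
    a=cv2.imread(f"pics/scene{tag}.png");b=cv2.imread(f"pics/side{tag}.png")
    cv2.imwrite(f"pics/m{tag}.png",cv2.resize(np.hstack([a[40:280,150:450],b[60:300,180:480]]),(800,320)))
E
python3 - <<'E'
from tv import *
o=robot.get_obs();R=Rn.from_quat(o["tool_rot"]).as_matrix()
g=o["position"]-R[:,2]*OFF; ax=R@(grasp_pose(20)[1].T@u);print("grasp",g.round(4),"axis",ax.round(3),"mouth pred",(g+ax*(.05-GX)).round(4))
view("9",g[:2],g[2]-.065,g[2]+.03)
E
```

```text
q [0.056, 0.947, 1.131, -0.692, 2.083, 0.936] pos [ 0.5365 -0.0291  0.2211] t 13.6167 F [-0.7 -0.2 -2.4] w 0.0498
az 39.21 z [-0.722 -0.597 -0.349] x [ 0.271  0.221 -0.937] y [ 0.637 -0.771  0.002] fkerr [ 0.  0. -0.]
grasp [ 0.55   -0.0179  0.2277] axis [ 0.008  0.003 -1.   ] mouth pred [ 0.5505 -0.0177  0.1627]
side axis at zm 0.2101726615477616 [ 0.5482 -0.018 ] slope deg [ 0.6 -0.9] 1501 1185 z range [0.1638 0.2569]
side post [ 0.5496 -0.0199] 200
```

View pics/m9.png

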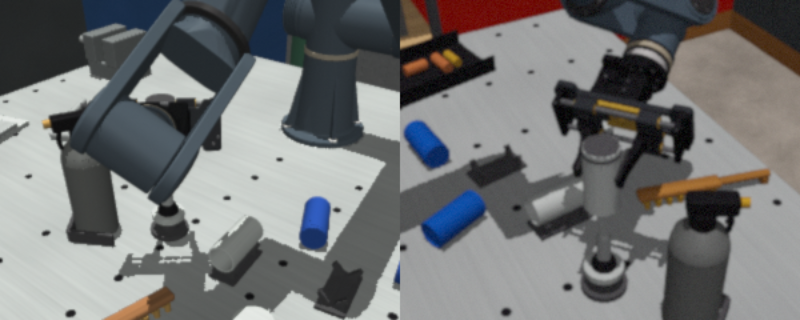

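```bash
sed -i 's/^post=.*/post=np.array([.5503,-.0201,0])/' tube.py
python3 - <<'E'
from tube import *
R=Rn.from_quat(robot.get_obs()["tool_rot"]).as_matrix()
for z in (.16,.12,.09,.07,.06,.05,.045,.033,.031): 
    x,_=final_pose(20,30,z);q,e=ik(x,R,robot.get_obs()["q"]);print(z,x.round(4),rel(x,R)[0],e.round(4))
E
```

```text
0.16 [ 0.5368 -0.0313  0.2186] [0.24 0.2  0.27] 0.0
0.12 [ 0.5368 -0.0313  0.1786] [3.99 0.19 1.67] 0.0
0.09 [ 0.5368 -0.0313  0.1486] [6.8  0.18 2.72] 0.0
0.07 [ 0.5368 -0.0313  0.1286] [8.67 0.17 3.42] 0.0
0.06 [ 0.5368 -0.0313  0.1186] [9.61 0.17 3.77] 0.0
0.05 [ 0.5368 -0.0313  0.1086] [10.54  0.16  4.12] 0.0
0.045 [ 0.5368 -0.0313  0.1036] [11.01  0.16  4.29] 0.0
0.033 [ 0.5368 -0.0313  0.0916] [12.13  0.16  4.72] 0.0
0.031 [ 0.5368 -0.0313  0.0896] [12.32  0.16  4.79] 0.0
```

Call:
drive_tool:
  targets: [0.2,0.2,0.3,0,0,0,1,0.2,0.6,0,0,0,2,0.2,0.95,0,0,0,3,0.2,1.3,0,0,0,4,0.2,1.7,0,0,0,4.6,0.2,1.9,0,0,0,4.6,0.2,1.9,0,0,0,4.6,0.2,1.9,0,0,0]

```text
time: 14.38
position: [0.5362, -0.0332, 0.1713]
tool_rot: [0.773, 0.277, -0.537, 0.194]
ft_force: [0.6, 0.2, -1.9]
grip_width: 0.0495
```

```bash
python3 st.py
python3 - <<'E'
from tv import *
o=robot.get_obs();R=Rn.from_quat(o["tool_rot"]).as_matrix()
g=o["position"]-R[:,2]*OFF; print("grasp",g.round(4))
view("10",g[:2],g[2]-.06,g[2]+.03)
for z in (.113,.09,.07,.05,.045,.033,.031): 
    x,_=final_pose(20,30,z);print(z,rel(x,R)[0])
E
```

```text
q [0.05, 1.01, 1.139, -0.673, 2.026, 0.983] pos [ 0.5362 -0.0332  0.1713] t 14.3833 F [ 0.6  0.2 -1.9] w 0.0495
az 39.12 z [-0.723 -0.597 -0.348] x [ 0.27   0.219 -0.938] y [ 0.636 -0.772  0.002] fkerr [ 0.  0. -0.]
grasp [ 0.5497 -0.0221  0.1778]
side axis at zm 0.16275675919520194 [ 0.548  -0.0226] slope deg [ 0.8 -0.7] 1316 1015 z range [0.1187 0.2072]
side post [ 0.5492 -0.0201] 109
0.113 [ 0.1  -0.14 -0.1 ]
0.09 [ 2.25 -0.15  0.7 ]
0.07 [ 4.13 -0.16  1.4 ]
0.05 [ 6.   -0.17  2.1 ]
0.045 [ 6.47 -0.17  2.27]
0.033 [ 7.59 -0.18  2.69]
0.031 [ 7.78 -0.18  2.76]
```

View pics/m10.png

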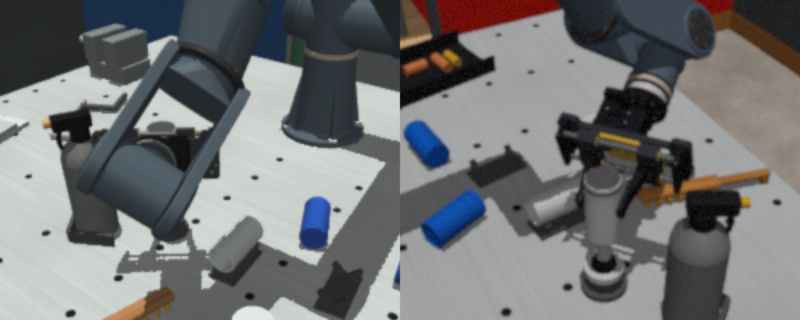

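Call:
drive_tool:
  targets: [0.1,-0.2,-0.2,0,0,0,0.7,-0.2,0.1,0,0,0,1.4,-0.2,0.35,0,0,0,2.1,-0.2,0.6,0,0,0,2.8,-0.2,0.8,0,0,0,3.5,-0.2,1.1,0,0,0,4.1,-0.2,1.3,0,0,0,4.1,-0.2,1.3,0,0,0]

```text
time: 15.15
position: [0.5363, -0.0304, 0.127]
tool_rot: [0.773, 0.277, -0.537, 0.193]
ft_force: [0.8, 0.5, -2.6]
grip_width: 0.0493
```

```bash
python3 st.py
python3 - <<'E'
from tv import *
o=robot.get_obs();R=Rn.from_quat(o["tool_rot"]).as_matrix()
g=o["position"]-R[:,2]*OFF; print("grasp",g.round(4))
view("11",g[:2],g[2]-.06,g[2]+.03)
for z in (.07,.05,.045,.033,.031): 
    x,_=final_pose(20,30,z);print(z,rel(x,R)[0])
E
```

```text
q [0.054, 1.07, 1.133, -0.654, 1.986, 1.021] pos [ 0.5363 -0.0304  0.127 ] t 15.15 F [ 0.8  0.5 -2.6] w 0.0493
az 39.33 z [-0.723 -0.597 -0.348] x [ 0.269  0.22  -0.938] y [ 0.636 -0.772  0.001] fkerr [ 0.  0. -0.]
grasp [ 0.5498 -0.0192  0.1335]
side axis at zm 0.11853915309801157 [ 0.5479 -0.0197] slope deg [ 0.8 -0.8] 1191 916 z range [0.0749 0.1624]
0.07 [-0.02  0.07  0.05]
0.05 [1.85 0.06 0.75]
0.045 [2.32 0.06 0.92]
0.033 [3.44 0.06 1.34]
0.031 [3.63 0.05 1.41]
```

View pics/m11.png

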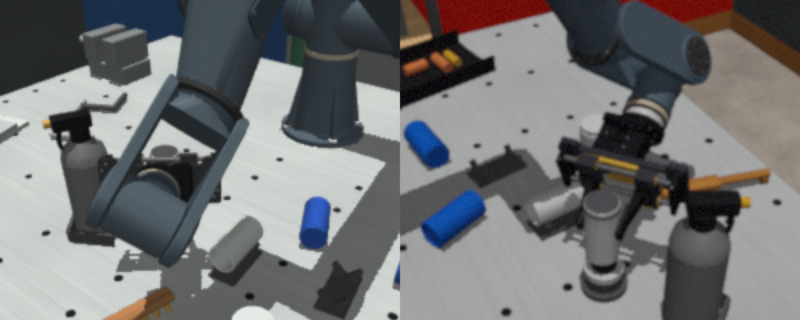

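Call:
drive_tool:
  targets: [0.4,0.1,0.1,0,0,0,0.8,0.1,0.25,0,0,0,1.2,0.1,0.4,0,0,0,1.6,0.1,0.6,0,0,0,2,0.1,0.75,0,0,0,2,0.1,0.75,0,0,0]

```text
time: 15.75
position: [0.5371, -0.0313, 0.1065]
tool_rot: [0.773, 0.277, -0.537, 0.194]
ft_force: [-0.6, 0.6, -2.2]
grip_width: 0.0497
```

```bash
python3 st.py
python3 - <<'E'
from tube import *
R=Rn.from_quat(robot.get_obs()["tool_rot"]).as_matrix()
for z in (.05,.045,.039,.033,.031): 
    x,_=final_pose(20,30,z);print(z,rel(x,R)[0])
E
```

```text
q [0.053, 1.098, 1.127, -0.649, 1.966, 1.036] pos [ 0.5371 -0.0313  0.1065] t 15.75 F [-0.6  0.6 -2.2] w 0.0497
az 39.19 z [-0.723 -0.597 -0.349] x [ 0.27   0.22  -0.937] y [ 0.636 -0.772  0.002] fkerr [ 0.  0. -0.]
0.05 [-0.21 -0.02 -0.05]
0.045 [ 0.26 -0.02  0.13]
0.039 [ 0.82 -0.02  0.34]
0.033 [ 1.39 -0.02  0.55]
0.031 [ 1.57 -0.02  0.62]
```

No contact force, already around the collar. I'll press the ring down now.

Call:
drive_tool:
  targets: [0.3,0,0.1,0,0,0,0.6,0,0.2,0,0,0,0.8,0,0.3,0,0,0,1,0,0.4,0,0,0,1.2,0,0.45,0,0,0,1.2,0,0.45,0,0,0]

```text
time: 16.25
position: [0.5378, -0.0312, 0.0964]
tool_rot: [0.773, 0.276, -0.537, 0.195]
ft_force: [1.9, 1.0, 3.6]
grip_width: 0.0493
```

Call:
drive_tool:
  targets: [0.1,0,0.05,0,0,0,0.2,0,0.1,0,0,0,0.3,0,0.12,0,0,0,0.3,0,0.12,0,0,0]

```text
time: 16.58
position: [0.5378, -0.0312, 0.0928]
tool_rot: [0.773, 0.276, -0.536, 0.195]
ft_force: [0.5, 0.8, 4.8]
grip_width: 0.0493
```

```bash
python3 st.py
python3 - <<'E'
from tv import *
o=robot.get_obs();R=Rn.from_quat(o["tool_rot"]).as_matrix()
g=o["position"]-R[:,2]*OFF; print("grasp",g.round(4))
view("12",g[:2],g[2]-.06,g[2]+.03)
print(rel(final_pose(20,30,.033)[0],R)[0])
E
```

```text
q [0.053, 1.118, 1.122, -0.646, 1.955, 1.047] pos [ 0.5378 -0.0312  0.0928] t 16.5833 F [0.5 0.8 4.8] w 0.0493
az 38.8 z [-0.722 -0.597 -0.349] x [ 0.272  0.219 -0.937] y [ 0.636 -0.772  0.005] fkerr [-0.  0. -0.]
grasp [ 0.5513 -0.02    0.0993]
scene axis at zm 0.08428191873035086 [ 0.5516 -0.0277] slope deg [-4.  10.6] 52 49 z range [0.1084 0.1283]
side axis at zm 0.08428191873035086 [ 0.5491 -0.0205] slope deg [ 0.6 -1. ] 1132 861 z range [0.0405 0.1288]
[ 0.05 -0.06  0.11]
```

View pics/m12.png

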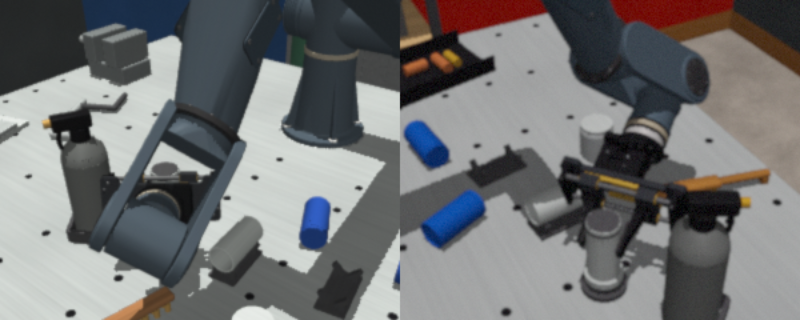

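Call:
drive_tool:
  targets: [0.2,0,0.07,0,0,0,0.35,0,0.13,0,0,0,0.35,0,0.13,0,0,0]

```text
time: 16.93
position: [0.5378, -0.0312, 0.0913]
tool_rot: [0.773, 0.275, -0.538, 0.195]
ft_force: [3.3, 3.7, 12.8]
grip_width: 0.0497
```

Call:
drive_tool:
  targets: [0.15,0,0.05,0,0,0,0.25,0,0.1,0,0,0,0.25,0,0.1,0,0,0]

```text
time: 17.18
position: [0.5377, -0.0312, 0.0912]
tool_rot: [0.772, 0.274, -0.539, 0.196]
ft_force: [3.7, 4.9, 19.2]
grip_width: 0.0495
```

Call:
drive_tool:
  targets: [-0.35,0,-0.12,0,0,0,-0.35,0,-0.12,0,0,0]

```text
time: 17.35
position: [0.5378, -0.0312, 0.0913]
tool_rot: [0.773, 0.276, -0.537, 0.195]
ft_force: [3.0, 2.6, 8.1]
grip_width: 0.0492
```

Call:
drive_tool:
  targets: [0,0,0,0,0,0,0,0,0,0,0,0,0,0,0,0,0,0,0,0,0,0,0,0,0,0,0,0,0,0,0,0,0,0,0,0,0,0,0,0,0,0]
  grip: -1

```text
time: 17.93
position: [0.5373, -0.0315, 0.0884]
tool_rot: [0.773, 0.277, -0.536, 0.194]
ft_force: [-0.1, -0.7, 0.6]
grip_width: 0.0846
```

```bash
python3 st.py
python3 - <<'E'
from tv import *
view("13",post[:2],.04,.13)
p,dd=robot.camera("wrist");cv2.imwrite("pics/wrist13.png",p[:,:,::-1])
E
```

```text
q [0.052, 1.123, 1.122, -0.645, 1.95, 1.049] pos [ 0.5373 -0.0315  0.0884] t 17.9333 F [-0.1 -0.7  0.6] w 0.0846
az 39.06 z [-0.722 -0.597 -0.349] x [ 0.271  0.22  -0.937] y [ 0.636 -0.772  0.003] fkerr [-0.  0. -0.]
scene axis at zm 0.085 [ 0.5466 -0.022 ] slope deg [4.5 2.8] 42 42 z range [0.1086 0.1297]
side axis at zm 0.085 [ 0.549  -0.0199] slope deg [ 0.1 -0.2] 856 850 z range [0.041  0.1297]
```

View pics/wrist13.png

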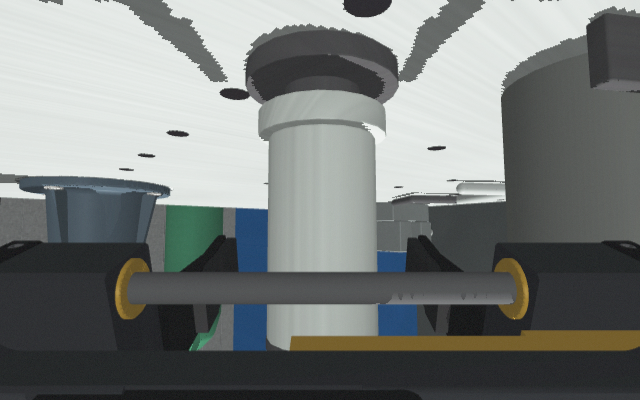

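View pics/m13.png

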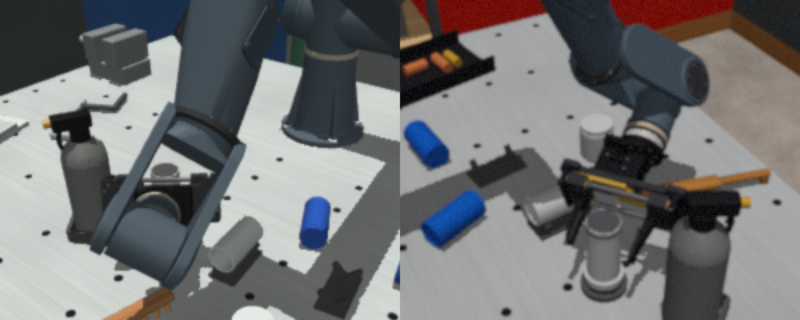

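Call:
drive_tool:
  targets: [0,0,-1,0,0,0,0,0,-3,0,0,0,0,0,-6,0,0,0,0,0,-9,0,0,0,0,0,-9,0,0,0,-9,0,-12,0,0,0,-14,0,-14,0,0,0,-14,0,-14,0,0,0,-14,0,-14,0,0,0,-14,0,-14,0,0,0]

```text
time: 18.92
position: [0.6017, 0.0213, 0.2754]
tool_rot: [0.776, 0.275, -0.532, 0.196]
ft_force: [0.7, -0.3, 1.1]
grip_width: 0.0871
```

```bash
python3 st.py
python3 - <<'E'
from tv import *
view("14",post[:2],.04,.13)
from spr import sprayer,bay
sprayer("14b",[.627,-.134])
for n in ("scene","side"):
    p,dd=robot.camera(n);P=cloud(n,dd).reshape(-1,3)
    r=np.hypot(P[:,0]-.5498,P[:,1]+.0201)
    k=(r<.0125)&(P[:,2]>.06); print(n,"cap top z",np.median(P[k,2]).round(4),k.sum())
    k=(r>.0265)&(r<.0295)&(P[:,2]>.02)&(P[:,2]<.06);print(n,"ring face z",np.percentile(P[k,2],[50,90]).round(4),k.sum())
    for nm,c in (("tin",(.69,.27)),("sleeve",(.55,.1374))):
        q=P[(np.hypot(P[:,0]-c[0],P[:,1]-c[1])<.06)&(P[:,2]>.055)&(P[:,2]<.08)];print(nm,len(q),q[:,:2].mean(0).round(4) if len(q) else 0)
E
```

```text
q [0.111, 0.988, 0.849, -0.751, 2.29, 0.801] pos [0.6017 0.0213 0.2754] t 18.9167 F [ 0.7 -0.3  1.1] w 0.0871
az 37.76 z [-0.719 -0.597 -0.357] x [ 0.282  0.219 -0.934] y [ 0.635 -0.772  0.011] fkerr [0. 0. 0.]
scene axis at zm 0.085 [ 0.5495 -0.0203] slope deg [ 0.3 -0. ] 535 535 z range [0.0406 0.1273]
side axis at zm 0.085 [ 0.549 -0.02 ] slope deg [ 0.1 -0.2] 866 853 z range [0.0409 0.1295]
scene 0.03 [ 0.6272 -0.1347] 674 to bay [0.0022 0.0019]
scene 0.09 [ 0.627  -0.1346] 575 to bay [0.0024 0.0018]
side 0.03 [ 0.627  -0.1342] 931 to bay [0.0024 0.0014]
side 0.09 [ 0.6271 -0.1342] 1056 to bay [0.0023 0.0014]
scene cap top z nan 0
scene ring face z [0.0314 0.0349] 77
tin 877 [0.6973 0.2741]
sleeve 629 [0.5534 0.1444]
side cap top z 0.1317 98
side ring face z [0.0309 0.0462] 108
tin 392 [0.6864 0.263 ]
sleeve 704 [0.5478 0.1279]
  return _methods._mean(a, axis=axis, dtype=dtype,
  ret = ret.dtype.type(ret / rcount)
```

View pics/m14.png

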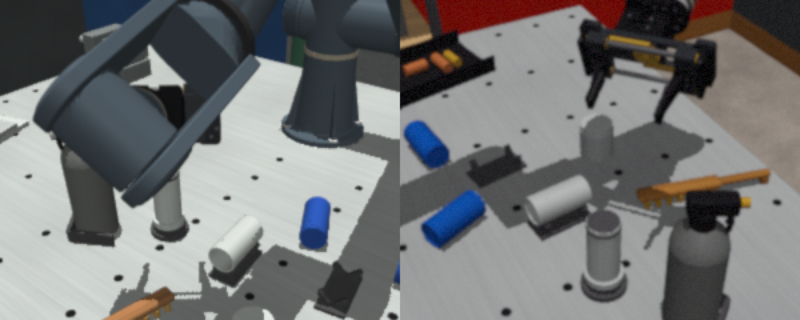

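```bash
python3 -c "
from rig import robot
print(robot.hand_in(), robot.get_obs()['time'])"
```

```text
the job is handed in; nothing more can be done
the job is handed in; nothing more can be done
```

The sprayer is in the V stop and the capped tube is mouth down on the post with the ring pressed home. I handed the job in at about 19 s of the 61 s allowed; it gave no verdict.

**What I did**
- I pushed the sprayer back with the partly open fingertips low on the bottle. The tool was tilted and rolled so the gripper body cleared the bottle and the post.
- I picked the capped tube by its dark weld and the flat closed end seen in the depth image; the sleeve showed no closed end.
- I gripped the tube, turned it over in the air, lowered it onto the ring and pressed through the tube. I then let go and backed away.

**Last checks**
- **Sprayer:** upright, about 3 mm from my estimate of its place in the stop (limit 12 mm).
- **Tube:** less than 1° from vertical and within 1 mm of the post axis.
- **Ring:** the tool stayed at the same height while the press rose from 13 to 19 N, which points to the hard stop. The cap top read 131.7 mm in the side camera, or about 133 mm after correcting for that camera reading the bench 1.5 mm low. 133 mm is what a fully down ring gives.
- **Gripper:** open and clear of everything.

**Weak or missing checks**
- The ring face's own depth reading was noisy: medians near 31 mm, with stray readings up to 46 mm. I relied on the cap height and the hard stop instead.
- The arm hid the cap top from the scene camera, so that height comes from the side camera alone.
- The sleeve, tin and brush look undisturbed in the pictures, but I did not measure the brush and only roughly checked the other two.

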